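# Build up the gear stack on a gearbox shaft

### The arm

A 7-joint arm with a two-finger parallel gripper is mounted at the origin on the work surface. World frame = base frame: x ahead of the robot, y to its left, z up, the work surface at z = 0. Lengths are in m, angles in degrees, forces in N, time in s.
With the tool pointing down it reaches from about 0.425 to 0.875 m from the base axis. Payload 4.7 kg.
Tool frame: the origin (TCP) lies midway between the tips of the shut fingers; the grasp point (between the pads) lies 19 mm behind it; z points along the fingers, y is the line along which they close (so a half turn about z gives the same grasp; the last joint's range is limited). The gripper opens to 87 mm and grips with 3 to 60 N. Pads are 19 mm wide; open, the fingers measure 117 mm over their backs; the gripper's body (75 mm by 190 mm) begins 51 mm behind the grasp point.
Start: joints at [69.219, 18.392, -4.016, 83.108, 1.295, 78.541, -3.26], TCP at [0.239, -0.604, 0.189] pointing down, gripper open.
Joint ranges: [-163.93, 163.93], [-17.29, 119.83], [-79.2, 71.16], [3.27, 140.29], [-89.18, 269.18], [5.43, 117.66], [-154.24, 154.24]. Speed limits (degrees/s): [147.25, 147.25, 180, 180, 180, 180, 180].

### API

Orientations are given as [roll, pitch, yaw] about the fixed x, y, z axes, in that order (R = Rz(yaw) Ry(pitch) Rx(roll)).
In Python, from cell import env, viewer, boxes_of, masks_of gives the robot as it stands. The module is installed in compiled form; this text tells all that it offers.
- The arm moves only by the tool apply_moves, never from a script. Its argument "moves" is a list of rows, each a list of 7 numbers: the shift along the tool's x, y, z scaled (see below), then the turn, a rotation vector about the tool's x, y, z scaled (see below), then the opening, from 0 (shut) to 1 (fully open). A call has 1 to 20 rows; each row is the pose to reach, as a shift and turn from the pose commanded when the call began, along the tool's axes at that moment; what a row does not reach only later rows make up. The controller multiplies each number of a shift by 0.2 m and each number of a turn by 1.5 rad. A row lasts 1/10 s, in which the tool goes at most 50 mm and 8.59 degrees, less where a joint would pass 70% of its speed; a pose out of reach is approached as far as the arm can. A call with a number of a shift or a turn outside -1 to 1 is refused whole. A call with a gripper value outside its range is refused whole. The fingers move at their own pace and stop on an object; "grip_force" is the grip in N (left out, the last holds). Time passes only in rows, so rows that repeat a pose let the fingers close. It gives the time, the measured TCP pose, the force, the opening and the grip force at its end, in the units of the state.
- env.get_obs(): the state, without advancing time (a new reading comes with each control period).
- viewer.read_camera(name): name is "side" or "top"; returns the picture (400x640x3 uint8, red, green, blue); there is no depth.
- viewer.get_calibration(name): a dict with "fov_y" (degrees; the focal length in pixels is half the picture's height over the tangent of half this angle, whatever the lens; pixels are square), "cx", "cy" (the principal point, pixels), "position" and "orientation" of the camera in the world. Camera axes: x right, y up, looking along -z (the intrinsics and any distortion apply to the point x, -y, -z); pixel columns grow to the right and rows downward; lengths in m; the calibration is good to about 2 mm. A picture is of the moment at which its call begins. get_calibration takes no time and is no camera call.
- env.sign_off(): hands the job in; it is judged then, once.
Trained networks look in the newest picture that a camera, given by its name, has taken for a name from the list of things; names that differ only in an ending like _2 or _b are one class to them, and where a whole thing is asked for, a point or a joint stands for the part that bears it (a point fixed in the world has none). Each returns a list of dicts, best first, with "conf" (0 to 1); they miss things now and then, are a little off and sometimes report something else, mostly with a low value. They report only what shows in the picture. A call takes as long as a camera call.
- boxes_of(camera, target): "location" ([column, row] in pixels, amid what is visible of it).
- masks_of(camera, target): "pixels" (400x640 bool, what is visible of it) and "location" ([column, row] in pixels, amid what is visible of it).
The state is a dict: "time_s": time; "qpos": joint angles; "joint_velocities": joint speeds; "effort": joint torques, N m; "tool_pos": TCP position; "tool_rot": TCP orientation; "force": force on the tool from outside, world axes, zero at the start; "wrist_torque": the same for the moment, N m; "grip_width": finger opening in m; "grasp_force": force on a finger pad.
Only numpy, scipy, OpenCV 4.12 (cv2) and the standard library are available. Lean on these libraries where they do the work, as an engineer would, in place of code of your own. Each camera call takes 0.05 s, during which the arm holds its last target. There are 200 camera calls.

### The job

Swing the jig's clamp arm right up and over until it stays open by itself, and leave it open. Then build up the upright shaft in the grey stand: the large gear from the jig first, then the plain sleeve, then the small gear, and the flanged end cap on top, gears hub up and every part seated fully down on the one below. Lower each part down the shaft rather than dropping it, and leave the strainer basket where it stands.

Things in the scene. Friction and masses are not known exactly. Their poses are not given: they have to be found in the camera images.
- stand: Fixed grey block 90 x 90 x 25 mm with a bright steel shaft standing up from its centre: diameter 16 mm, 72 mm tall above the block's top (tip 97 mm above the bench), the last 6 mm tapering to diameter 8 mm. Origin: centre of the block's underside, on the bench and on the shaft's axis; z up.
- jig: Fixed blue jig: plate 150 (x) x 90 (y) x 20 mm, origin under its centre on the bench; -x end faces the robot, yaw varies. The large gear sits on the plate around a low pin (diameter 16, 6 mm tall) at x = -25, y = 0. Clamp hinge axis parallel to y at x = +45, 56 mm above the bench, between cheeks 70 mm tall (x +34 to +60, y within +-17). Jig and stand swap places.
- clamp (a joint): Arm angle, rad: 0 = shut, steel arm (16 wide, 10 mm thick) level over the large gear, its rubber pad (diameter 30) on the hub; grows as the front end is lifted up and over towards the jig's +x; stop at 2.3. A light spring and its weight pull it shut below its hold-open point at about 1.83; past that it falls to the stop and stays (let go at 2.0 or more). Takes 2 N at the grip.
- clamp_grip (a point): Centre of the dark round cross-grip at the free (front) end of the clamp arm: diameter 18 mm, 24 mm long along the jig's y, with flat ends (pinch it across these ends). 115 mm from the hinge axis; shut, it is at jig x = -70 mm and 56 mm above the bench. Moves with the arm.
- big_gear: Large steel gear: toothed disc diameter 80 mm, 10 mm thick, with a hub diameter 38 mm rising 14 mm above it (24 mm overall), through bore diameter 23 mm. Starts hub up in the jig, under the clamp. Origin: centre of the underside; z along the bore, towards the hub. 0.15 to 0.3 kg.
- sleeve: Plain steel spacer sleeve (tube): outer diameter 34 mm, bore 23 mm, 18 mm tall, standing on end on the bench. Origin: centre of the underside; z along the bore. About 50 g.
- small_gear: Small steel gear: toothed disc diameter 60 mm, 8 mm thick, with a hub diameter 34 mm rising 12 mm above it (20 mm overall), through bore 23 mm. Lies hub up on the bench. Origin: centre of the underside; z along the bore, towards the hub. About 110 g.
- cap: Aluminium end cap: flange diameter 50 mm, 4 mm thick, at the bottom; round body diameter 32 mm up to 22 mm, closed on top with a low dome (25.5 mm overall, the dome only 20 mm wide). From below it has a blind bore of diameter 23 mm, 16 mm deep. Stands flange down on the bench. Origin: centre of the underside; z towards the dome. About 40 g.
- strainer: Bystander: round metal strainer basket, 76 mm across its rim, 35 mm tall, open upwards, on the bench among the loose parts. Origin: centre of the underside. Leave it alone.

How it is judged (in metres and radians):
On the way, in this order (a step that is already met when the one before it is completed fails the run):
1. the clamp arm stands open past its hold-open point (value of joint clamp above 2 rad), for 0.2 s.
2. the large gear is seated on the shaft (z of big_gear in the frame of stand between 0.022 and 0.028 m and horizontal distance between big_gear and stand below 0.008 m and angle between big_gear's own z axis and vertical below 0.12 rad and linear speed of big_gear below 0.03 m/s), for 0.2 s.
3. the sleeve is seated on the shaft (z of sleeve in the frame of stand between 0.046 and 0.052 m and horizontal distance between sleeve and stand below 0.008 m and angle between sleeve's own z axis and vertical below 0.12 rad and linear speed of sleeve below 0.03 m/s), for 0.2 s.
4. the small gear is seated on the shaft (z of small_gear in the frame of stand between 0.064 and 0.07 m and horizontal distance between small_gear and stand below 0.008 m and angle between small_gear's own z axis and vertical below 0.12 rad and linear speed of small_gear below 0.03 m/s), for 0.2 s.
5. the end cap is seated on the shaft (z of cap in the frame of stand between 0.084 and 0.09 m and horizontal distance between cap and stand below 0.008 m and angle between cap's own z axis and vertical below 0.12 rad and linear speed of cap below 0.03 m/s), for 0.2 s.
At the end, for the whole second after the job is handed in: On the shaft, from the bottom up: large gear, sleeve, small gear, cap, each upright (within 0.12 rad, hubs and dome up), centred on the shaft within 8 mm, at its seated height within 3 mm (undersides 25, 49, 67 and 87 mm above the stand's underside), at rest; the clamp arm open past 2.0 rad (all of step 2 and all of step 3 and all of step 4 and all of step 5 and value of joint clamp above 2 rad); the robot touches nothing.
It fails at once if the strainer basket is moved more than 20 mm (distance of strainer from where it was at the start of the episode above 0.02 m).
It fails at once if a part is dropped down the shaft (over 0.7 m/s within 15 mm of its axis) ((horizontal distance between big_gear and stand below 0.015 m and linear speed of big_gear above 0.7 m/s) or (horizontal distance between sleeve and stand below 0.015 m and linear speed of sleeve above 0.7 m/s) or (horizontal distance between small_gear and stand below 0.015 m and linear speed of small_gear above 0.7 m/s) or (horizontal distance between cap and stand below 0.015 m and linear speed of cap above 0.7 m/s)).
It also fails if it takes over 128 s, if anything falls off the work surface, if the arm or the gripper's body presses on something with over 40 N, if the wrist force passes 120 N, or if a joint passes its speed limit or range.

## Working session

There is one attempt and no reset: what is moved stays moved. The work goes in short steps, Python scripts to look and compute and a tool call to move; the robot and the scene stay as the last step left them, time stands still between calls to the robot, and variables do not carry over. Pictures are saved under pics/ and viewed, at most 16 in all, crops included, and the job is handed in when it is done.

Besides the shell and the picture viewer there is one more tool, called after "Call:" by a JSON object that holds its "fn" and its "kwargs". apply_moves: Moves the arm, as the interface text tells. Shifts and turns lie within -1 to 1; 1 stands for 0.2 m of shift or 1.5 rad of turn. Its arguments: {"type":"object","properties":{"moves":{"type":"array","items":{"type":"array","items":{"type":"number","minimum":-1,"maximum":1}}},"grip_force":{"type":"number"}},"required":["moves"]}

```bash
mkdir -p pics; ls
cat > h.py <<'E'
import numpy as np, cv2
from scipy.spatial.transform import Rotation as R
from cell import env, viewer, boxes_of, masks_of
def cal(n):
    c=viewer.get_calibration(n); return c
E
python3 - <<'E'
from h import *
o=env.get_obs(); print({k:np.round(v,3) for k,v in o.items()})
for n in("side","top"):
    print(viewer.get_calibration(n))
    im=viewer.read_camera(n); cv2.imwrite(f"pics/{n}0.png",im[...,::-1])
    for t in["stand","jig","clamp_grip","big_gear","sleeve","small_gear","cap","strainer"]:
        print(n,t,[(np.round(b["location"]),round(b["conf"],2)) for b in boxes_of(n,t)[:3]])
E
```

```text
pics
{'time_s': np.float64(0.0), 'qpos': array([69.219, 18.439, -4.016, 83.175,  1.296, 78.541, -3.261]), 'joint_velocities': array([ 0.034, -0.015,  0.052,  0.052, -0.056,  0.113, -0.037]), 'effort': array([-0.0000e+00, -4.9129e+01, -4.0400e-01, -3.1253e+01, -6.4000e-02,
        4.4000e-02,  0.0000e+00]), 'tool_pos': array([ 0.239, -0.604,  0.188]), 'tool_rot': array([-1.7989e+02,  7.0000e-03,  2.1590e+01]), 'force': array([-0.248, -0.028,  0.491]), 'wrist_torque': array([ 0.008,  0.029, -0.019]), 'grasp_force': np.float64(0.0), 'grip_width': np.float64(0.087)}
{'fov_y': 54.17427853011341, 'cx': 320.9233617950637, 'cy': 201.8484402644777, 'position': array([ 0.46964411, -0.54981729,  0.73237406]), 'orientation': array([38.91954166,  0.3718129 , -8.50648735])}
side stand [(array([326., 273.]), 0.64)]
side jig [(array([317., 154.]), 0.97)]
side clamp_grip [(array([300., 142.]), 0.85)]
side big_gear [(array([301., 158.]), 0.92)]
side sleeve [(array([361., 210.]), 0.55)]
side small_gear [(array([285., 216.]), 0.69)]
side cap [(array([264., 121.]), 0.48)]
side strainer [(array([273., 370.]), 0.84)]
{'fov_y': 48.28092898308755, 'cx': 322.26809087873585, 'cy': 201.10618772010326, 'position': array([0.43619385, 0.01828035, 1.12710283]), 'orientation': array([  4.99804906,  -1.30923199, -90.03086148])}
top stand [(array([381., 202.]), 0.84)]
top jig [(array([249., 186.]), 0.61)]
top clamp_grip [(array([244., 202.]), 0.81)]
top big_gear [(array([256., 203.]), 0.95)]
top sleeve [(array([326., 155.]), 0.59), (array([183., 241.]), 0.3)]
top small_gear [(array([316., 224.]), 0.84)]
top cap [(array([181., 241.]), 0.72)]
top strainer [(array([462., 252.]), 0.77)]
```

View pics/side0.png

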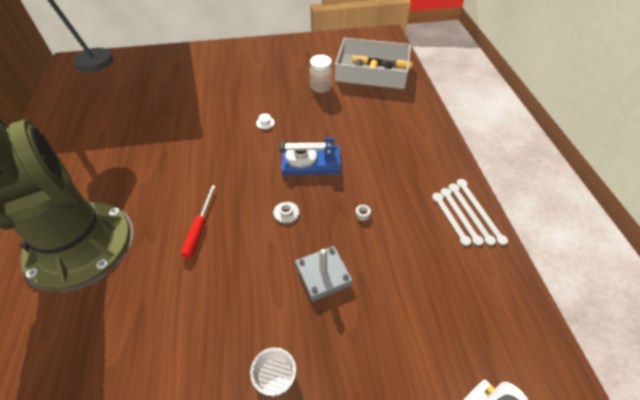

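View pics/top0.png

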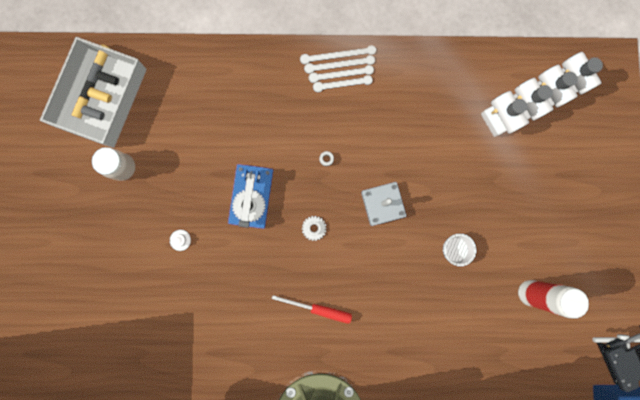

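Top view: jig at (250,196), yawed slightly, with its hinge end up (+x). Stand is at (384,203), sleeve (326,158), small gear (314,228), cap (180,240) and strainer (460,250). I'll fit simple solid models to the network masks to get poses.

```bash
cat >> h.py <<'E'
from scipy.optimize import minimize
def proj(n,P):
    c=viewer.get_calibration(n); f=200/np.tan(np.radians(c["fov_y"]/2))
    q=R.from_euler("xyz",c["orientation"],degrees=True).inv().apply(np.asarray(P)-c["position"])
    return np.c_[c["cx"]-f*q[:,0]/q[:,2], c["cy"]+f*q[:,1]/q[:,2]]
def ray(n,uv,z):
    c=viewer.get_calibration(n); f=200/np.tan(np.radians(c["fov_y"]/2))
    d=R.from_euler("xyz",c["orientation"],degrees=True).apply([(uv[0]-c["cx"])/f,-(uv[1]-c["cy"])/f,-1])
    return c["position"]+d*(z-c["position"][2])/d[2]
a=np.linspace(0,2*np.pi,48,endpoint=False)
def cyl(d,z0,z1,x=0,y=0,d1=None):
    d1=d1 or d
    return np.r_[np.c_[x+d/2*np.cos(a),y+d/2*np.sin(a),a*0+z0],np.c_[x+d1/2*np.cos(a),y+d1/2*np.sin(a),a*0+z1]]
def box(x0,x1,y0,y1,z0,z1): return np.array([[x,y,z] for x in(x0,x1) for y in(y0,y1) for z in(z0,z1)],float)
M=dict(stand=[box(-.045,.045,-.045,.045,0,.025),cyl(.016,.025,.091),cyl(.016,.091,.097,d1=.008)],
 big_gear=[cyl(.078,0,.01),cyl(.038,.01,.024)], sleeve=[cyl(.034,0,.018)],
 small_gear=[cyl(.058,0,.008),cyl(.034,.008,.02)], cap=[cyl(.05,0,.004),cyl(.032,.004,.022),cyl(.02,.022,.0255)],
 strainer=[cyl(.06,0,.035,d1=.076)],
 jig=[box(-.075,.075,-.045,.045,0,.02),box(.034,.06,-.017,.017,.02,.07)])
S=4
def render(n,parts,p,z=0):
    m=np.zeros((400*S,640*S),np.uint8); r=R.from_euler("z",p[2])
    for q in parts:
        uv=proj(n,r.apply(q)+[p[0],p[1],z])
        h=cv2.convexHull(((uv+.5)*S*16).astype(np.int32)); cv2.fillConvexPoly(m,h,1,cv2.LINE_8,4)
    return m
def fit(n,t,z=0,yaw=None,mask=None,ignore=None):
    """pose (x,y,yaw) by IoU of the mask with the rendered model"""
    if mask is None:
        d=masks_of(n,t)
        if not d: return None
        mask=d[0]["pixels"]
    big=cv2.resize(mask.astype(np.uint8),None,fx=S,fy=S,interpolation=cv2.INTER_NEAREST)
    ig=None if ignore is None else cv2.resize(ignore.astype(np.uint8),None,fx=S,fy=S,interpolation=cv2.INTER_NEAREST)
    ys,xs=np.nonzero(mask); c=ray(n,(xs.mean(),ys.mean()),z+.01)
    def cost(p):
        m=render(n,M[t],[p[0],p[1],p[2] if len(p)>2 else 0],z)
        if ig is not None: m=m&(1-ig); b=big&(1-ig)
        else: b=big
        return 1-(m&b).sum()/max(1,(m|b).sum())
    best=None
    for y0 in ([None] if yaw is None else yaw):
        x0=[c[0],c[1]]+([] if y0 is None else [y0])
        s=np.array([x0]+[np.array(x0)+d for d in np.diag([.01,.01,.15][:len(x0)])])
        o=minimize(cost,x0,method="Nelder-Mead",options=dict(initial_simplex=s,xatol=2e-4,fatol=1e-4))
        if best is None or o.fun<best.fun: best=o
    return np.round(best.x,4),round(1-best.fun,3)
E
python3 - <<'E'
from h import *
for n in("side","top"):
    viewer.read_camera(n)
    for t in["stand","sleeve","small_gear","cap","strainer"]:
        print(n,t,fit(n,t,yaw=[-.3,.3] if t=="stand" else None))
    cl=masks_of(n,"clamp_grip"); bg=masks_of(n,"big_gear")
    ig=np.zeros((400,640),bool)
    for d in (cl[:1]+bg[:1]): ig|=d["pixels"]
    print(n,"jig",fit(n,"jig",yaw=[-.15,.15],ignore=ig), "gear",fit(n,"big_gear",z=.02,ignore=cl[0]["pixels"]) )
    print("grip",ray(n,boxes_of(n,"clamp_grip")[0]["location"],.056))
E
```

```text
side stand (array([ 0.5261, -0.1583,  0.2631]), np.float64(0.94))
side sleeve (array([ 0.6412, -0.0159]), np.float64(0.805))
side small_gear (array([0.4642, 0.0178]), np.float64(0.933))
side cap (array([0.4346, 0.3526]), np.float64(0.836))
side strainer (array([ 0.4129, -0.3428]), np.float64(0.944))
side jig (array([ 0.5438,  0.1757, -0.129 ]), np.float64(0.93)) gear (array([0.5215, 0.1789]), np.float64(0.943))
grip [0.5279667  0.19095221 0.056     ]
top stand (array([ 0.5267, -0.1597,  0.2624]), np.float64(0.955))
top sleeve None
top small_gear (array([0.4659, 0.0142]), np.float64(0.644))
top cap (array([0.4362, 0.3469]), np.float64(0.942))
top strainer (array([ 0.4128, -0.3435]), np.float64(0.953))
top jig (array([ 0.5455,  0.1717, -0.1303]), np.float64(0.928)) gear (array([0.5208, 0.1743]), np.float64(0.892))
grip [0.5281756  0.17973349 0.056     ]
```

```bash
cat >> h.py <<'E'
def go(p,yaw,frm=None):
    """units for TCP at p (world), tool down with yaw (deg), from current or given (pos,yaw)"""
    o=env.get_obs(); p0,r0=o["tool_pos"],R.from_euler("xyz",o["tool_rot"],degrees=True)
    if frm: p0=np.array(frm[0]); r0=R.from_euler("xyz",[180,0,frm[1]],degrees=True)
    r1=R.from_euler("xyz",[180,0,yaw],degrees=True)
    return np.round(np.r_[r0.inv().apply(np.array(p)-p0)/.2,(r0.inv()*r1).as_rotvec()/1.5],3).tolist()
E
python3 - <<'E'
from h import *
print(go([.239,-.604,.338],21.6), go([.40,-.50,.30],56), go([.52,-.42,.30],75),ray("top",(528,292),0))
E
```

```text
[0.0, -0.002, -0.747, 0.0, 0.0, -0.0] [0.94, -0.19, -0.557, 0.0, 0.0, -0.4] [1.645, -0.341, -0.557, 0.0, 0.0, -0.621] [ 0.30581079 -0.52552517  0.        ]
```

Call:
{"fn": "apply_moves", "kwargs": {"moves": [[0, 0, -0.25, 0, 0, 0, 1], [0, 0, -0.5, 0, 0, 0, 1], [0, 0, -0.75, 0, 0, 0, 1], [0, 0, -0.75, 0, 0, 0, 1], [0.94, -0.19, -0.7, 0, 0, -0.8, 1], [0.94, -0.19, -0.7, 0, 0, -0.8, 1], [0.94, -0.19, -0.7, 0, 0, -0.8, 1], [0.94, -0.19, -0.7, 0, 0, -0.8, 1], [0.94, -0.19, -0.7, 0, 0, -0.8, 1], [0.94, -0.19, -0.7, 0, 0, -0.8, 1], [0.94, -0.19, -0.7, 0, 0, -0.8, 1], [0.94, -0.19, -0.7, 0, 0, -0.8, 1], [0.94, -0.19, -0.7, 0, 0, -0.8, 1]]}}

```text
time_s: 3.3
tool_pos: [0.3999, -0.4999, 0.3286]
tool_rot: [180.0, -0.0, 90.4]
force: [0.3, 0.4, -0.9]
grip_width: 0.0873
grasp_force: 0.0
```

Run:
```python
from h import *
o=env.get_obs(); print(o["tool_pos"],o["tool_rot"],o["qpos"],o["time_s"])
print(go([.50,-.32,.26],120)); print(go([.47,-.3,.26],130))
```

```text
[ 0.39994853 -0.49991602  0.32860281] [ 1.79997746e+02 -9.51407672e-04  9.03697961e+01] [ 61.98069087  16.76075516 -17.40073216  70.07600886   4.95639637
  93.87458092  45.98280553] 3.3
[0.896, 0.506, 0.343, 0.0, -0.0, -0.345]
[0.997, 0.357, 0.343, 0.0, -0.0, -0.461]
```

Call:
{"fn": "apply_moves", "kwargs": {"moves": [[1, 0.6, 0.2, 0, 0, -0.5, 1], [1, 0.6, 0.2, 0, 0, -0.5, 1], [1, 0.6, 0.2, 0, 0, -0.5, 1], [1, 0.6, 0.2, 0, 0, -0.5, 1], [1, 0.6, 0.2, 0, 0, -0.5, 1], [1, 0.6, 0.2, 0, 0, -0.5, 1]]}}

```text
time_s: 3.9
tool_pos: [0.5221, -0.2914, 0.2883]
tool_rot: [179.8, -0.1, 133.9]
force: [-0.8, -0.0, 0.0]
grip_width: 0.0869
grasp_force: 0.0
```

Run:
```python
from h import *
o=env.get_obs(); print(o["tool_pos"],o["tool_rot"],o["qpos"],o["time_s"])
print(go([.52,-.1,.26],172.6))
```

```text
[ 0.52207318 -0.29137707  0.28826039] [ 1.79811946e+02 -1.00674546e-01  1.33886440e+02] [ 51.60526289  12.52344214 -29.85515179  80.6884569    5.986403
  88.43238364  66.06230754] 3.9
[0.697, 0.655, 0.145, 0.002, -0.0, -0.45]
```

Call:
{"fn": "apply_moves", "kwargs": {"moves": [[0.7, 0.65, 0.2, 0, 0, -0.45, 1], [0.7, 0.65, 0.2, 0, 0, -0.45, 1], [0.7, 0.65, 0.2, 0, 0, -0.45, 1], [0.7, 0.65, 0.2, 0, 0, -0.45, 1], [0.7, 0.65, 0.2, 0, 0, -0.45, 1], [0.7, 0.65, 0.2, 0, 0, -0.45, 1]]}}

```text
time_s: 4.5
tool_pos: [0.5172, -0.1076, 0.2489]
tool_rot: [-179.9, 0.0, 171.9]
force: [0.2, -1.0, 0.7]
grip_width: 0.0871
grasp_force: 0.0
```

Run:
```python
from h import *
o=env.get_obs(); print(o["tool_pos"],o["tool_rot"],o["qpos"],o["time_s"])
print(go([.50,.08,.2],172.6))
```

```text
[ 0.51723609 -0.10763458  0.24891776] [-1.79926109e+02  3.07428477e-02  1.71897454e+02] [ 46.314918     4.29585946 -39.26970789  93.84247804   2.81419104
  82.80835846  88.67044791] 4.5
[0.218, 0.917, 0.243, -0.001, 0.0, -0.008]
```

Call:
{"fn": "apply_moves", "kwargs": {"moves": [[0.2, 0.95, 0.25, 0, 0, 0, 1], [0.2, 0.95, 0.25, 0, 0, 0, 1], [0.2, 0.95, 0.25, 0, 0, 0, 1], [0.2, 0.95, 0.25, 0, 0, 0, 1], [0.2, 0.95, 0.25, 0, 0, 0, 1]]}}

```text
time_s: 5.0
tool_pos: [0.5026, 0.0919, 0.198]
tool_rot: [179.8, -0.1, 172.2]
force: [-1.2, 0.0, 0.4]
grip_width: 0.0872
grasp_force: 0.0
```

Run:
```python
from h import *
o=env.get_obs(); print(o["tool_pos"],o["tool_rot"],o["qpos"],o["time_s"])
print(go([.4756,.1825,.12],172.6))
```

```text
[0.50255308 0.09193013 0.19795295] [ 1.79841976e+02 -1.01460391e-01  1.72204811e+02] [ 34.58203705   4.03779786 -49.35433713 100.34135336   2.95265341
  77.07591837  66.84008935] 5.0
[0.194, 0.429, 0.391, 0.002, -0.001, -0.005]
```

Call:
{"fn": "apply_moves", "kwargs": {"moves": [[0.19, 0.43, 0.4, 0, 0, 0, 0.7], [0.19, 0.43, 0.4, 0, 0, 0, 0.7], [0.19, 0.43, 0.4, 0, 0, 0, 0.7], [0.19, 0.43, 0.4, 0, 0, 0, 0.7], [0.19, 0.43, 0.4, 0, 0, 0, 0.7]]}}

```text
time_s: 5.5
tool_pos: [0.4797, 0.1741, 0.1189]
tool_rot: [-180.0, 0.0, 171.7]
force: [0.7, -0.4, 0.4]
grip_width: 0.0628
grasp_force: 0.0
```

Run:
```python
from h import *
o=env.get_obs(); print(o["tool_pos"],o["tool_rot"],o["qpos"],o["time_s"])
print(go([.4756,.1825,.041],172.6))
for n in("side","top"):
    im=viewer.read_camera(n); p=proj(n,[[.4756,.1825,.056]])[0]; print(n,p, proj(n,[o["tool_pos"]])[0])
    x,y=int(p[0]),int(p[1]); cv2.imwrite(f"pics/{n}1.png",cv2.resize(im[max(0,y-60):y+60,x-90:x+90,::-1],None,fx=4,fy=4,interpolation=cv2.INTER_CUBIC)); print(x-90,max(0,y-60))
```

```text
[0.47974783 0.17410272 0.1189077 ] [-1.79969922e+02  1.70572614e-02  1.71733716e+02] [ 26.83295497   8.85358312 -53.23584205 106.4529037    7.65757916
  68.39998955  52.82678186] 5.5
[0.027, 0.039, 0.39, -0.0, 0.0, -0.01]
side [281.89245918 146.57046548] [281.70968072 129.23423146]
191 86
top [243.31720805 223.61795055] [242.80346182 220.7447087 ]
153 163
```

View pics/side1.png

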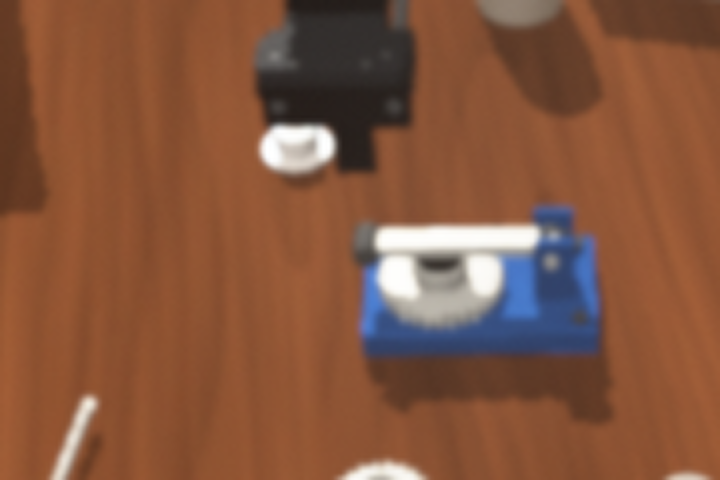

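Side crop: the grip is at crop (363,242), which is full-image (282,147), as predicted. The gripper is above it. Descending.

Call:
{"fn": "apply_moves", "kwargs": {"moves": [[0.02, 0.03, 0, 0, 0, -0.01, 0.7], [0.02, 0.03, 0.1, 0, 0, -0.01, 0.7], [0.02, 0.03, 0.2, 0, 0, -0.01, 0.7], [0.02, 0.03, 0.3, 0, 0, -0.01, 0.7], [0.02, 0.03, 0.39, 0, 0, -0.01, 0.7], [0.02, 0.03, 0.39, 0, 0, -0.01, 0.7], [0.02, 0.03, 0.39, 0, 0, -0.01, 0.7]]}}

```text
time_s: 6.3
tool_pos: [0.4759, 0.1824, 0.0413]
tool_rot: [180.0, 0.0, 172.8]
force: [0.3, 0.2, -0.0]
grip_width: 0.0611
grasp_force: 0.0
```

Run:
```python
from h import *
o=env.get_obs(); print(o["tool_pos"],o["tool_rot"],o["qpos"],o["time_s"],o["force"])
print(go([.4756,.1825,.041],172.6))
```

```text
[0.47588303 0.1824401  0.04130665] [1.79984463e+02 2.33083369e-02 1.72808711e+02] [ 23.27027737  15.01412621 -52.1534278  111.20230276  13.64469384
  60.13748529  48.00763059] 6.3 [ 0.27957963  0.16888048 -0.00332178]
[0.001, 0.0, 0.002, 0.0, 0.0, 0.002]
```

Call:
{"fn": "apply_moves", "kwargs": {"moves": [[0, 0, 0, 0, 0, 0, 0.4], [0, 0, 0, 0, 0, 0, 0.2], [0, 0, 0, 0, 0, 0, 0.2], [0, 0, 0, 0, 0, 0, 0], [0, 0, 0, 0, 0, 0, 0], [0, 0, 0, 0, 0, 0, 0], [0, 0, 0, 0, 0, 0, 0], [0, 0, 0, 0, 0, 0, 0]], "grip_force": 15}}

```text
time_s: 7.1
tool_pos: [0.4754, 0.1825, 0.0406]
tool_rot: [-180.0, -0.0, 172.9]
force: [0.0, 0.3, -0.2]
grip_width: 0.0056
grasp_force: 0.0
```

Run:
```python
import numpy as np
# arc rows: tool x=-jig x, tool z=down ; units
for t in np.linspace(.12,2.16,18): print([round(-.115*(1-np.cos(t))/.2,2),0,round(-.115*np.sin(t)/.2,2)],end=",")
```

```text
[np.float64(-0.0), 0, np.float64(-0.07)],[np.float64(-0.02), 0, np.float64(-0.14)],[np.float64(-0.04), 0, np.float64(-0.2)],[np.float64(-0.06), 0, np.float64(-0.27)],[np.float64(-0.1), 0, np.float64(-0.32)],[np.float64(-0.14), 0, np.float64(-0.38)],[np.float64(-0.19), 0, np.float64(-0.43)],[np.float64(-0.25), 0, np.float64(-0.47)],[np.float64(-0.3), 0, np.float64(-0.51)],[np.float64(-0.37), 0, np.float64(-0.54)],[np.float64(-0.43), 0, np.float64(-0.56)],[np.float64(-0.5), 0, np.float64(-0.57)],[np.float64(-0.57), 0, np.float64(-0.57)],[np.float64(-0.64), 0, np.float64(-0.57)],[np.float64(-0.71), 0, np.float64(-0.56)],[np.float64(-0.77), 0, np.float64(-0.54)],[np.float64(-0.84), 0, np.float64(-0.51)],[np.float64(-0.89), 0, np.float64(-0.48)],
```

Run:
```python
from h import *
o=env.get_obs(); print(o["tool_pos"],o["grip_width"])
ims=[]
for n in("side","top"):
    im=viewer.read_camera(n); p=proj(n,[[.4756,.1825,.056]])[0]; t=proj(n,[o["tool_pos"],o["tool_pos"]+[0,0,.07]]); print(n,p,t)
    x,y=int(p[0]),int(p[1]); print(x-50,y-50); ims.append(cv2.resize(im[y-50:y+50,x-50:x+50,::-1],None,fx=4,fy=4,interpolation=cv2.INTER_CUBIC))
cv2.imwrite("pics/g2.png",np.hstack(ims))
```

```text
[0.4753605  0.18250302 0.04057093] 0.0056389994626232336
side [281.89245918 146.57046548] [[282.30897304 151.05923456]
 [279.88233774 129.8185409 ]]
231 96
top [243.31720805 223.61795055] [[244.29053495 223.95140653]
 [239.62433738 222.83671092]]
193 173
```

View pics/g2.png

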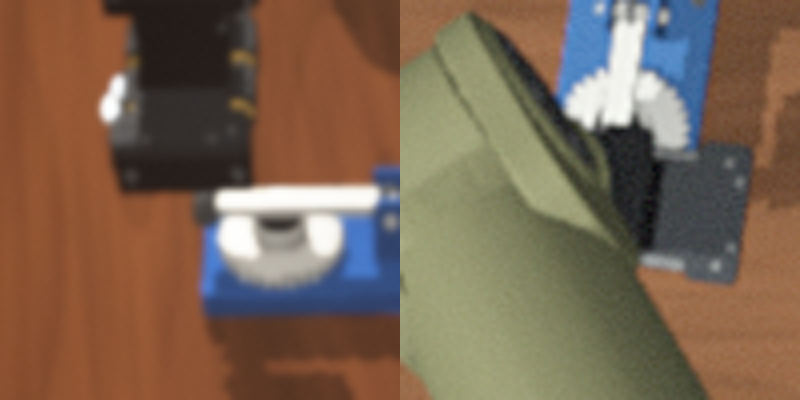

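Side crop: the body is at about (280,140) and the grip is still visible at (282,148), in front of the fingers. No contact on closing, so something is offset. I'll overlay the models on the pictures.

Run:
```python
from h import *
jp=(.545,.1735,-.13); r=R.from_euler("z",jp[2])
def ov(im,n,P,col):
    for u in proj(n,P): cv2.circle(im,tuple(int(v) for v in np.round((u+.5)*4*8)),8,col,-1,3)
ims=[]
for n,f in(("side","pics/side0.png"),("top","pics/top0.png")):
    im=cv2.resize(cv2.imread(f),None,fx=4,fy=4,interpolation=cv2.INTER_CUBIC)
    J=lambda P:r.apply(P)+[jp[0],jp[1],0]
    ov(im,n,J(box(-.075,.075,-.045,.045,.02,.02)),(0,255,255))
    ov(im,n,J(np.array([[-.07,-.012,.056],[-.07,.012,.056],[.045,0,.056]])),(0,0,255))
    ov(im,n,J(cyl(.038,.044,.044,-.025,0)),(0,255,0))
    p=proj(n,[[.52,.175,.04]])[0]; x,y=int(p[0])-50,int(p[1])-50
    ims.append(im[y*4:y*4+400,x*4:x*4+400]); print(n,x,y)
o=env.get_obs()
rt=R.from_euler("xyz",o["tool_rot"],degrees=True)
im=cv2.resize(cv2.imread("pics/g2.png")[:,:400],None,fx=1,fy=1)
for u in proj("side",rt.apply(np.r_[box(-.0375,.0375,-.095,.095,-.07,-.07)[::2],[[0,0,0]]])+o["tool_pos"]):
    q=(u+.5-[231,96])*4; cv2.circle(im,(int(q[0]),int(q[1])),4,(0,0,255),-1)
for u in proj("side",rt.apply(box(-.0095,.0095,-.015,.015,-.02,-.0))+o["tool_pos"]):
    q=(u+.5-[231,96])*4; cv2.circle(im,(int(q[0]),int(q[1])),2,(0,255,0),-1)
ims=[cv2.resize(i,(400,400)) for i in ims]
cv2.imwrite("pics/ov.png",cv2.resize(np.hstack(ims+[im]),(800,267),interpolation=cv2.INTER_AREA))
cv2.imwrite("pics/ov.png",np.vstack([np.hstack(ims),np.hstack([im,im*0])])[:600]) if 0 else None
```

```text
side 250 101
top 197 155
```

View pics/ov.png

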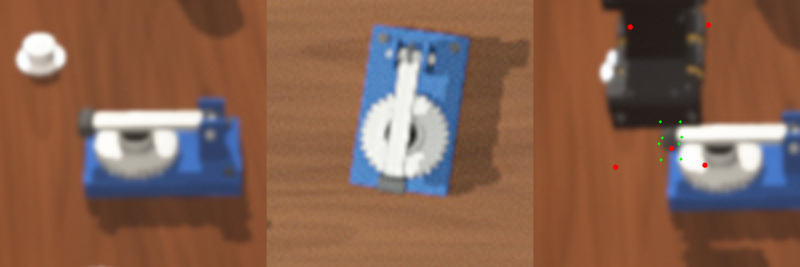

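Jig and grip overlays agree in both cameras, so I suspect the fingers. I'll move to a clear spot and look at the fingertips from both cameras.

Call:
{"fn": "apply_moves", "kwargs": {"moves": [[0, 0, -0.2, 0, 0, 0, 0.4], [0, 0, -0.4, 0, 0, 0, 0.6], [0, 0, -0.5, 0, 0, 0, 0.6], [-0.3, -0.7, -0.5, 0, 0, 0, 0.6], [-0.3, -0.7, -0.5, 0, 0, 0, 0.6], [-0.3, -0.7, -0.5, 0, 0, 0, 0.6], [-0.3, -0.7, -0.5, 0, 0, 0, 0.6], [-0.3, -0.7, -0.5, 0, 0, 0, 0.6], [-0.3, -0.7, -0.5, 0, 0, 0, 0.6]]}}

```text
time_s: 8.1
tool_pos: [0.5172, 0.0378, 0.1406]
tool_rot: [180.0, -0.0, 173.0]
force: [0.4, 0.5, 0.3]
grip_width: 0.0514
grasp_force: 0.0
```

Run:
```python
from h import *
o=env.get_obs(); print(o["tool_pos"],o["tool_rot"],o["grip_width"])
rt=R.from_euler("xyz",o["tool_rot"],degrees=True); w=o["grip_width"]/2
ims=[]
for n in("side","top"):
    im=viewer.read_camera(n); p=proj(n,[o["tool_pos"]])[0]
    x,y=int(p[0])-50,int(p[1])-60; print(n,x,y)
    im=cv2.resize(im[y:y+100,x:x+100,::-1],None,fx=4,fy=4,interpolation=cv2.INTER_CUBIC)
    for P,c in((box(-.0095,.0095,-w,w,0,0),(0,0,255)),(box(-.0375,.0375,-.095,.095,-.07,-.07),(0,255,255))):
        for u in proj(n,rt.apply(P)+o["tool_pos"]):
            q=(u+.5-[x,y])*4; cv2.circle(im,(int(q[0]),int(q[1])),3,c,-1)
    ims.append(im)
im=np.hstack(ims); im=(255*(im/255.)**.6).astype(np.uint8)
cv2.imwrite("pics/g3.png",im)
```

```text
[0.51715548 0.03775717 0.1405938 ] [ 1.79957070e+02 -2.05576018e-02  1.72950678e+02] 0.05142557691509558
side 253 101
top 253 143
```

View pics/g3.png

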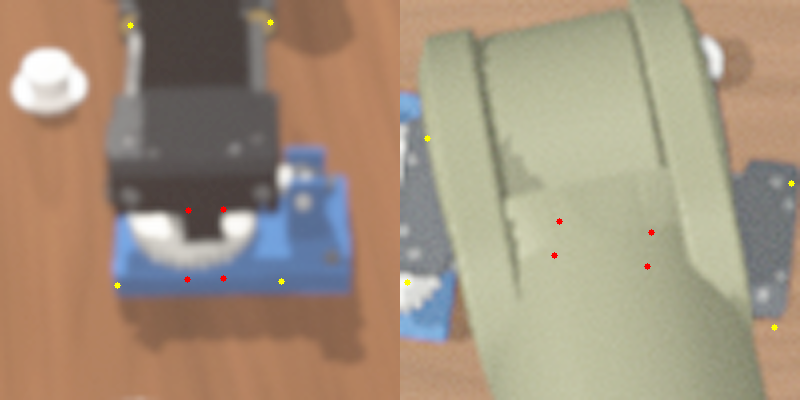

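Side crop: the fingertip is about 10 px higher than predicted, so the open fingers may retract. I'll shut them and check low over a clear spot.

Call:
{"fn": "apply_moves", "kwargs": {"moves": [[-0.15, -0.02, 0, 0, 0, 0, 0], [-0.15, -0.02, 0.1, 0, 0, 0, 0], [-0.15, -0.02, 0.2, 0, 0, 0, 0], [-0.15, -0.02, 0.3, 0, 0, 0, 0], [-0.15, -0.02, 0.4, 0, 0, 0, 0], [-0.15, -0.02, 0.4, 0, 0, 0, 0], [-0.15, -0.02, 0.4, 0, 0, 0, 0], [-0.15, -0.02, 0.4, 0, 0, 0, 0], [-0.15, -0.02, 0.4, 0, 0, 0, 0], [-0.15, -0.02, 0.4, 0, 0, 0, 0]]}}

```text
time_s: 9.2
tool_pos: [0.5474, 0.0284, 0.0615]
tool_rot: [-180.0, 0.1, 172.8]
force: [0.5, 0.1, 0.3]
grip_width: 0.0003
grasp_force: 0.0
```

```bash
cat > look.py <<'E'
import sys
from h import *
def pic(name,c,half=50,extra=(),z=4):
    o=env.get_obs(); rt=R.from_euler("xyz",o["tool_rot"],degrees=True); w=o["grip_width"]/2
    print(o["time_s"],np.round(o["tool_pos"],4),np.round(o["tool_rot"],1),round(o["grip_width"],4),np.round(o["force"],1))
    ims=[]
    for n in("side","top"):
        im=viewer.read_camera(n); p=proj(n,[c])[0]
        x,y=max(0,int(p[0])-half),max(0,int(p[1])-half); print(n,x,y)
        im=cv2.resize(im[y:y+2*half,x:x+2*half,::-1],(400,400),interpolation=cv2.INTER_CUBIC); s=200/half
        im=(255*(im/255.)**.6).astype(np.uint8)
        for u in proj(n,np.r_[rt.apply(box(-.0095,.0095,-w,w,0,0)[::2])+o["tool_pos"],np.array(extra).reshape(-1,3)]):
            q=(u+.5-[x,y])*s; cv2.circle(im,(int(q[0]),int(q[1])),2,(0,0,255),-1)
        ims.append(im)
    cv2.imwrite(f"pics/{name}.png",np.hstack(ims))
E
python3 - <<'E'
from look import *
pic("g4",env.get_obs()["tool_pos"])
E
```

```text
9.2 [0.5474 0.0284 0.0615] [-1.800e+02  1.000e-01  1.728e+02] 0.0003 [0.5 0.1 0.3]
side 269 137
top 257 143
```

View pics/g4.png

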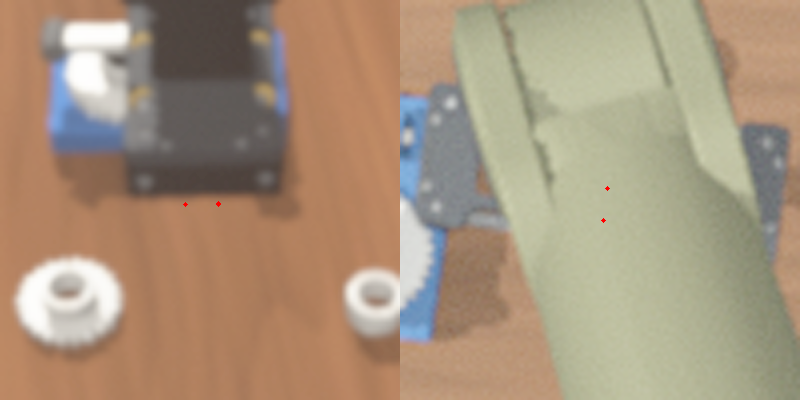

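Run:
```python
from h import *
from scipy.optimize import brentq
def zof(n,P,row): return brentq(lambda z:proj(n,[[P[0],P[1],z]])[0][1]-row,0,.4)
for T,row,trow in(([.5474,.0284,.0615],137+192/4,None),([.51716,.03776,.1406],101+205/4,101+240/4)):
    r=R.from_euler("xyz",[180,0,172.9],degrees=True)
    b=r.apply([0,.095,0])*[1,1,0]; b=b*np.sign(-b[1])
    print("body z-tcp",zof("side",np.array(T)+b,row)-T[2])
    if trow: print("tip",zof("side",np.array(T)+b*(.0257+.006)/.095,trow)-T[2])
for t in("small_gear","sleeve"): pass
```

```text
body z-tcp 0.11667611611954132
body z-tcp 0.11821419724916071
tip 0.03328606578714888
```

Call:
{"fn": "apply_moves", "kwargs": {"moves": [[0, 0, 0.05, 0, 0, 0, 0], [0, 0, 0.1, 0, 0, 0, 0], [0, 0, 0.15, 0, 0, 0, 0], [0, 0, 0.2, 0, 0, 0, 0], [0, 0, 0.25, 0, 0, 0, 0], [0, 0, 0.27, 0, 0, 0, 0], [0, 0, 0.27, 0, 0, 0, 0]]}}

```text
time_s: 10.0
tool_pos: [0.5461, 0.0285, 0.0057]
tool_rot: [180.0, -0.1, 172.9]
force: [-0.6, 0.6, -0.5]
grip_width: 0.0004
grasp_force: 0.0
```

Run:
```python
from look import *
pic("g5",[.5474,.0284,.02],40)
```

```text
10.0 [0.5461 0.0285 0.0057] [ 1.800e+02 -1.000e-01  1.729e+02] 0.0004 [-0.6  0.6 -0.5]
side 279 159
top 268 155
```

View pics/g5.png

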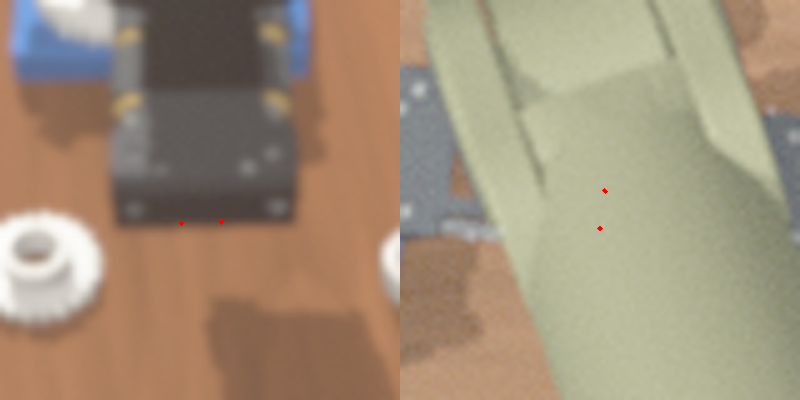

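Still clear at nominal z = 6 mm; the shadow shows the body about 0.12 m up. Feeling down gently for the bench.

Call:
{"fn": "apply_moves", "kwargs": {"moves": [[0, 0, 0.02, 0, 0, 0, 0], [0, 0, 0.04, 0, 0, 0, 0], [0, 0, 0.06, 0, 0, 0, 0], [0, 0, 0.08, 0, 0, 0, 0], [0, 0, 0.1, 0, 0, 0, 0], [0, 0, 0.1, 0, 0, 0, 0]]}}

```text
time_s: 10.7
tool_pos: [0.5462, 0.0284, -0.0141]
tool_rot: [-180.0, -0.1, 172.9]
force: [-0.2, -0.4, 0.5]
grip_width: 0.0003
grasp_force: 0.0
```

Call:
{"fn": "apply_moves", "kwargs": {"moves": [[0, 0, 0.015, 0, 0, 0, 0], [0, 0, 0.03, 0, 0, 0, 0], [0, 0, 0.03, 0, 0, 0, 0]]}}

```text
time_s: 11.0
tool_pos: [0.5464, 0.0284, -0.0198]
tool_rot: [-180.0, -0.0, 172.9]
force: [0.7, 0.5, 0.4]
grip_width: 0.0007
grasp_force: 0.0
```

Call:
{"fn": "apply_moves", "kwargs": {"moves": [[0, 0, 0.015, 0, 0, 0, 0], [0, 0, 0.03, 0, 0, 0, 0], [0, 0, 0.03, 0, 0, 0, 0]]}}

```text
time_s: 11.3
tool_pos: [0.5464, 0.0284, -0.0259]
tool_rot: [-180.0, -0.0, 172.8]
force: [-0.2, -0.2, 0.9]
grip_width: 0.0008
grasp_force: 0.0
```

So the reported tool z is indeed low by over 26 mm. Continuing.

Call:
{"fn": "apply_moves", "kwargs": {"moves": [[0, 0, 0.01, 0, 0, 0, 0], [0, 0, 0.02, 0, 0, 0, 0], [0, 0, 0.02, 0, 0, 0, 0]]}}

```text
time_s: 11.6
tool_pos: [0.5465, 0.0284, -0.0297]
tool_rot: [-180.0, -0.0, 172.9]
force: [-0.7, -0.0, 0.2]
grip_width: 0.0003
grasp_force: 0.0
```

Call:
{"fn": "apply_moves", "kwargs": {"moves": [[0, 0, 0.01, 0, 0, 0, 0], [0, 0, 0.02, 0, 0, 0, 0], [0, 0, 0.02, 0, 0, 0, 0]]}}

```text
time_s: 11.9
tool_pos: [0.5469, 0.0285, -0.0334]
tool_rot: [-180.0, 0.0, 172.9]
force: [-0.3, -0.1, -0.2]
grip_width: 0.0007
grasp_force: 0.3
```

Call:
{"fn": "apply_moves", "kwargs": {"moves": [[0, 0, 0.01, 0, 0, 0, 0], [0, 0, 0.02, 0, 0, 0, 0], [0, 0, 0.02, 0, 0, 0, 0]]}}

```text
time_s: 12.2
tool_pos: [0.5469, 0.0284, -0.0336]
tool_rot: [-179.8, -0.0, 172.9]
force: [-12.1, -0.9, 31.2]
grip_width: 0.0004
grasp_force: 16.0
```

Call:
{"fn": "apply_moves", "kwargs": {"moves": [[0, 0, 0.01, 0, 0, 0, 0], [0, 0, 0.02, 0, 0, 0, 0], [0, 0, 0.02, 0, 0, 0, 0]]}}

```text
time_s: 12.5
tool_pos: [0.5469, 0.0282, -0.0338]
tool_rot: [-179.6, -0.1, 172.9]
force: [-24.1, -2.8, 63.0]
grip_width: 0.0006
grasp_force: 31.5
```

Contact at reported z = −33.4 mm, so the true tip height is reported + 33 mm. I'll fold that into the helper.

Call:
{"fn": "apply_moves", "kwargs": {"moves": [[0, 0, -0.2, 0, 0, 0, 0.6], [0, 0, -0.45, 0, 0, 0, 0.6], [0, 0, -0.7, 0, 0, 0, 0.6], [0, 0, -0.75, 0, 0, 0, 0.6], [0, 0, -0.75, 0, 0, 0, 0.6], [0, 0, -0.75, 0, 0, 0, 0.6]]}}

```text
time_s: 13.1
tool_pos: [0.5459, 0.0281, 0.1074]
tool_rot: [-180.0, -0.1, 172.8]
force: [0.2, 1.2, -0.7]
grip_width: 0.0406
grasp_force: 0.0
```

```bash
sed -i 's/    o=env.get_obs(); p0,r0=o\["tool_pos"\],/    o=env.get_obs(); p0,r0=o["tool_pos"]+[0,0,.0333],/' h.py
sed -i 's/rt.apply(box(-.0095,.0095,-w,w,0,0)\[::2\])+o\["tool_pos"\]/rt.apply(box(-.0095,.0095,-w,w,0,0)[::2])+o["tool_pos"]+[0,0,.0333]/' look.py
python3 - <<'E'
from h import *
print(env.get_obs()["tool_pos"],env.get_obs()["force"])
print(go([.4756,.1825,.11],172.6)); print(go([.4756,.1825,.041],172.6))
E
```

```text
[0.54589442 0.02805174 0.10735283] [ 0.22985692  1.16985978 -0.70317751]
[0.445, 0.722, 0.154, -0.0, -0.001, 0.003]
[0.444, 0.723, 0.499, -0.0, -0.001, 0.003]
```

Call:
{"fn": "apply_moves", "kwargs": {"moves": [[0.44, 0.72, 0.05, 0, 0, 0, 0.7], [0.44, 0.72, 0.05, 0, 0, 0, 0.7], [0.44, 0.72, 0.05, 0, 0, 0, 0.7], [0.44, 0.72, 0.05, 0, 0, 0, 0.7], [0.44, 0.72, 0.15, 0, 0, 0, 0.7], [0.44, 0.72, 0.15, 0, 0, 0, 0.7], [0.44, 0.72, 0.15, 0, 0, 0, 0.7]]}}

```text
time_s: 13.8
tool_pos: [0.4761, 0.1814, 0.077]
tool_rot: [-180.0, -0.2, 172.8]
force: [-0.9, -0.2, -0.8]
grip_width: 0.0611
grasp_force: 0.0
```

Run:
```python
from look import *
pic("g6",[.48,.16,.08],40)
print(go([.4756,.1825,.041],172.6))
```

```text
13.8 [0.4761 0.1814 0.077 ] [-180.    -0.2  172.8] 0.0611 [-0.9 -0.2 -0.8]
side 243 105
top 211 181
[0.01, 0.003, 0.353, -0.0, -0.001, 0.002]
```

View pics/g6.png

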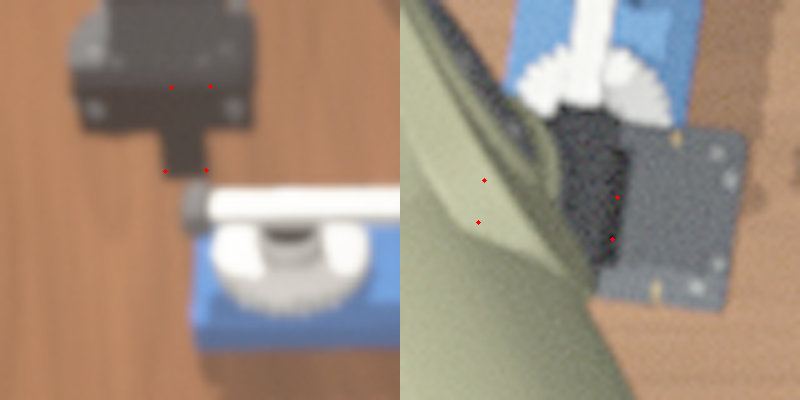

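With the offset, the fingertip overlay (crop (186,170)) matches the finger. Descend and close.

Call:
{"fn": "apply_moves", "kwargs": {"moves": [[0.0, 0, 0.07, 0, 0, 0, 0.7], [0.0, 0, 0.14, 0, 0, 0, 0.7], [0.0, 0, 0.21, 0, 0, 0, 0.7], [0.0, 0, 0.28, 0, 0, 0, 0.7], [0.0, 0, 0.35, 0, 0, 0, 0.7], [0.0, 0, 0.35, 0, 0, 0, 0.7], [0, 0, 0.35, 0, 0, 0, 0.4], [0, 0, 0.35, 0, 0, 0, 0.2], [0, 0, 0.35, 0, 0, 0, 0], [0, 0, 0.35, 0, 0, 0, 0], [0, 0, 0.35, 0, 0, 0, 0], [0, 0, 0.35, 0, 0, 0, 0]], "grip_force": 15}}

```text
time_s: 15.1
tool_pos: [0.4775, 0.1816, 0.0088]
tool_rot: [-179.9, 0.0, 172.8]
force: [-0.6, -2.6, 2.2]
grip_width: 0.0237
grasp_force: 15.0
```

Call:
{"fn": "apply_moves", "kwargs": {"moves": [[0, 0, -0.07, 0, 0, 0, 0], [-0.02, 0, -0.14, 0, 0, 0, 0], [-0.04, 0, -0.2, 0, 0, 0, 0], [-0.06, 0, -0.27, 0, 0, 0, 0], [-0.1, 0, -0.32, 0, 0, 0, 0], [-0.14, 0, -0.38, 0, 0, 0, 0], [-0.19, 0, -0.43, 0, 0, 0, 0], [-0.25, 0, -0.47, 0, 0, 0, 0], [-0.3, 0, -0.51, 0, 0, 0, 0], [-0.37, 0, -0.54, 0, 0, 0, 0]]}}

```text
time_s: 16.1
tool_pos: [0.5512, 0.1717, 0.1175]
tool_rot: [-179.9, -0.0, 172.8]
force: [-3.4, -3.2, -0.9]
grip_width: 0.0237
grasp_force: 15.0
```

Call:
{"fn": "apply_moves", "kwargs": {"moves": [[-0.06, 0, -0.02, 0, 0, 0, 0], [-0.13, 0, -0.03, 0, 0, 0, 0], [-0.2, 0, -0.03, 0, 0, 0, 0], [-0.27, 0, -0.03, 0, 0, 0, 0], [-0.34, 0, -0.02, 0, 0, 0, 0], [-0.4, 0, 0, 0, 0, 0, 0], [-0.47, 0, 0.03, 0, 0, 0, 0], [-0.52, 0, 0.06, 0, 0, 0, 0], [-0.55, 0, 0.08, 0, 0, 0, 0], [-0.55, 0, 0.08, 0, 0, 0, 0], [-0.55, 0, 0.08, 0, 0, 0, 0]]}}

```text
time_s: 17.2
tool_pos: [0.6625, 0.1568, 0.1013]
tool_rot: [-179.9, 0.2, 172.7]
force: [2.0, -5.7, 1.5]
grip_width: 0.0239
grasp_force: 15.0
```

Call:
{"fn": "apply_moves", "kwargs": {"moves": [[0, 0, 0, 0, 0, 0, 0.6], [0, 0, 0, 0, 0, 0, 0.6], [0, 0, 0, 0, 0, 0, 0.6], [0, 0, 0, 0, 0, 0, 0.6], [0, 0, -0.15, 0, 0, 0, 0.6], [0, 0, -0.3, 0, 0, 0, 0.6], [0, 0, -0.5, 0, 0, 0, 0.6], [0, 0, -0.5, 0, 0, 0, 0.6], [-0.3, -0.9, -0.5, 0, 0, 0, 0.6], [-0.3, -0.9, -0.5, 0, 0, 0, 0.6], [-0.3, -0.9, -0.5, 0, 0, 0, 0.6], [-0.3, -0.9, -0.5, 0, 0, 0, 0.6], [-0.3, -0.9, -0.5, 0, 0, 0, 0.6], [-0.3, -0.9, -0.5, 0, 0, 0, 0.6]]}}

```text
time_s: 18.6
tool_pos: [0.697, -0.0277, 0.1998]
tool_rot: [180.0, -0.1, 172.7]
force: [-0.0, 0.8, -0.6]
grip_width: 0.0523
grasp_force: 0.0
```

Run:
```python
from look import *
pic("g7",[.54,.17,.04],50)
for n in("side","top"):
    cl=masks_of(n,"clamp"); print(n,fit(n,"big_gear",z=.02), [c["location"] for c in cl[:1]])
    print([ (t,fit(n,t)) for t in("sleeve","small_gear","cap")])
print(env.get_obs()["qpos"])
```

```text
18.6 [ 0.697  -0.0277  0.1998] [ 1.800e+02 -1.000e-01  1.727e+02] 0.0523 [-0.   0.8 -0.6]
side 258 101
top 199 147
side (array([0.52  , 0.1791]), np.float64(0.926)) []
[('sleeve', (array([ 0.6424, -0.0147]), np.float64(0.851))), ('small_gear', (array([0.4653, 0.0161]), np.float64(0.877))), ('cap', (array([0.4337, 0.3511]), np.float64(0.899)))]
top (array([0.5207, 0.1757]), np.float64(0.87)) [[252.0, 153.0]]
[('sleeve', (array([ 0.6414, -0.0167]), np.float64(0.384))), ('small_gear', (array([0.4656, 0.0126]), np.float64(0.864))), ('cap', (array([0.5157, 0.1855]), np.float64(0.348)))]
[ 29.67228407  30.24234    -44.73086276  73.07929307  20.86122608
  84.78531276  69.99682381]
```

View pics/g7.png

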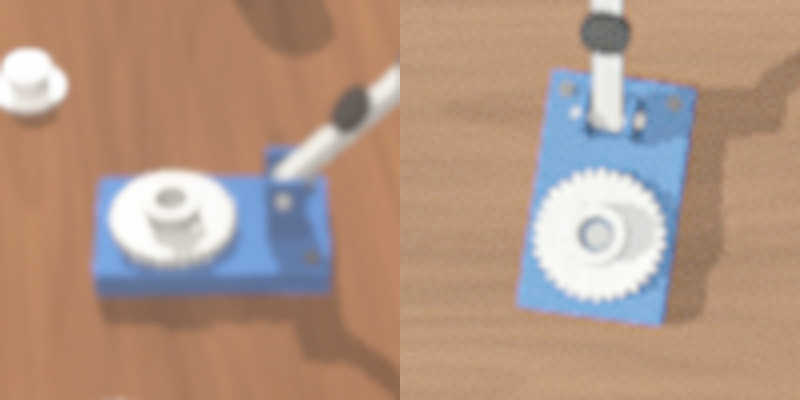

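Clamp is open and the gear is exposed, with its centre at about (.520,.176). Moving above it.

Run:
```python
from h import *
a=go([.52,.02,.21],172.6); print(a); 
print(go([.52,.1765,.10],172.6,([.52,.02,.21],172.6)))
```

```text
[0.907, 0.121, 0.12, -0.0, 0.0, 0.003]
[0.101, 0.776, 0.55, 0.0, 0.0, 0.0]
```

Call:
{"fn": "apply_moves", "kwargs": {"moves": [[0.9, 0.12, 0.12, 0, 0, 0, 0.7], [0.9, 0.12, 0.12, 0, 0, 0, 0.7], [0.9, 0.12, 0.12, 0, 0, 0, 0.7], [0.9, 0.12, 0.12, 0, 0, 0, 0.7], [0.9, 0.12, 0.12, 0, 0, 0, 0.7], [1, 0.9, 0.12, 0, 0, 0, 0.7], [1, 0.9, 0.12, 0, 0, 0, 0.7], [1, 0.9, 0.5, 0, 0, 0, 0.7], [1, 0.9, 0.67, 0, 0, 0, 0.7], [1, 0.9, 0.67, 0, 0, 0, 0.7], [1, 0.9, 0.67, 0, 0, 0, 0.7], [1, 0.9, 0.67, 0, 0, 0, 0.7], [1, 0.9, 0.67, 0, 0, 0, 0.7]]}}

```text
time_s: 20.5
tool_pos: [0.5231, 0.1763, 0.0685]
tool_rot: [180.0, 0.2, 172.8]
force: [0.4, -0.6, 0.6]
grip_width: 0.0608
grasp_force: 0.0
```

Run:
```python
from h import *
o=env.get_obs(); print(o["tool_pos"],o["tool_rot"],o["force"])
print(go([.52,.1765,.033],172.6))
```

```text
[0.52306758 0.17631943 0.0684693 ] [1.79957100e+02 1.71803028e-01 1.72753653e+02] [ 0.40386159 -0.5893586   0.56994773]
[0.016, -0.001, 0.344, 0.001, 0.002, 0.002]
```

Call:
{"fn": "apply_moves", "kwargs": {"moves": [[0.015, 0, 0.08, 0, 0, 0, 0.7], [0.015, 0, 0.16, 0, 0, 0, 0.7], [0.015, 0, 0.24, 0, 0, 0, 0.7], [0.015, 0, 0.3, 0, 0, 0, 0.7], [0.015, 0, 0.34, 0, 0, 0, 0.7], [0.015, 0, 0.34, 0, 0, 0, 0.7], [0.015, 0, 0.34, 0, 0, 0, 0.5], [0.015, 0, 0.34, 0, 0, 0, 0.3], [0.015, 0, 0.34, 0, 0, 0, 0], [0.015, 0, 0.34, 0, 0, 0, 0], [0.015, 0, 0.34, 0, 0, 0, 0], [0.015, 0, 0.34, 0, 0, 0, 0]], "grip_force": 30}}

```text
time_s: 21.7
tool_pos: [0.5182, 0.1768, -0.0012]
tool_rot: [-180.0, 0.0, 172.8]
force: [-0.1, -1.5, 0.7]
grip_width: 0.0359
grasp_force: 30.0
```

Call:
{"fn": "apply_moves", "kwargs": {"moves": [[0, 0, -0.05, 0, 0, 0, 0], [0, 0, -0.1, 0, 0, 0, 0], [0, 0, -0.2, 0, 0, 0, 0], [0, 0, -0.3, 0, 0, 0, 0], [0, 0, -0.4, 0, 0, 0, 0], [0, 0, -0.6, 0, 0, 0, 0], [0, 0, -0.75, 0, 0, 0, 0], [0, 0, -0.75, 0, 0, 0, 0], [0, 0, -0.75, 0, 0, 0, 0]]}}

```text
time_s: 22.6
tool_pos: [0.5182, 0.1772, 0.1492]
tool_rot: [-180.0, 0.1, 172.9]
force: [-1.2, -0.3, -4.1]
grip_width: 0.0358
grasp_force: 30.0
```

Run:
```python
from look import *
M["bg"]=M["big_gear"]
pic("g8",[.52,.17,.12],50)
o=env.get_obs()
d=masks_of("side","big_gear"); m=d[0]["pixels"]; print(d[0]["conf"],np.argwhere(m).min(0),np.argwhere(m).max(0))
print(fit("side","big_gear",z=o["tool_pos"][2]+.0333-.013),proj("side",[[.520,.1765,o["tool_pos"][2]+.02]]))
print(go([.5264,-.159,.155],172.6))
```

```text
22.6 [0.5182 0.1772 0.1492] [-1.800e+02  1.000e-01  1.729e+02] 0.0358 [-1.2 -0.3 -4.1]
side 248 78
top 194 152
0.9 [101 280] [119 314]
(array([0.5202, 0.1799]), np.float64(0.64)) [[297.36641589 110.42239841]]
[-0.256, -1.66, 0.128, -0.001, -0.002, 0.003]
```

View pics/g8.png

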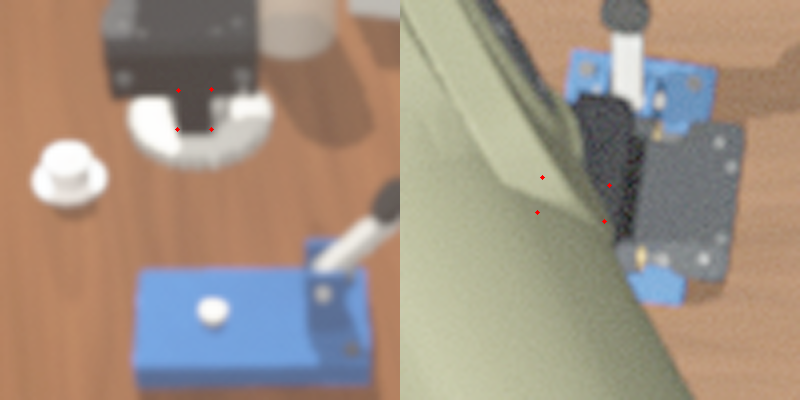

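Gear is held level. Its centre is at crop x≈200 and the finger at 194, so the gear sits about 3 mm +x of the TCP. Carrying it to the stand.

Call:
{"fn": "apply_moves", "kwargs": {"moves": [[0, -0.1, 0, 0, 0, 0, 0], [0, -0.25, 0, 0, 0, 0, 0], [-0.05, -0.4, 0, 0, 0, 0, 0], [-0.1, -0.55, 0, 0, 0, 0, 0], [-0.1, -0.7, 0, 0, 0, 0, 0], [-0.15, -0.85, 0, 0, 0, 0, 0], [-0.15, -1, 0, 0, 0, 0, 0], [-0.15, -1, 0, 0, 0, 0, 0]]}}

```text
time_s: 23.6
tool_pos: [0.5217, -0.031, 0.1471]
tool_rot: [-179.9, -0.2, 172.4]
force: [-0.1, -0.3, -2.7]
grip_width: 0.0359
grasp_force: 30.0
```

Run:
```python
from h import *
o=env.get_obs(); print(o["tool_pos"],o["tool_rot"],o["qpos"])
print(go([.5235,-.159,.155],172.9))
```

```text
[ 0.52170717 -0.03100545  0.14705792] [-1.79861620e+02 -1.64334874e-01  1.72412738e+02] [ 47.1605292    8.79051497 -50.39414717 102.77937486   7.22673232
  71.91386944  77.23554957]
[-0.094, -0.633, 0.128, -0.002, -0.002, -0.006]
```

Call:
{"fn": "apply_moves", "kwargs": {"moves": [[-0.02, -0.1, 0, 0, 0, 0, 0], [-0.05, -0.25, 0, 0, 0, 0, 0], [-0.07, -0.4, 0, 0, 0, 0, 0], [-0.09, -0.55, 0.05, 0, 0, 0, 0], [-0.09, -0.63, 0.1, 0, 0, 0, 0], [-0.09, -0.63, 0.1, 0, 0, 0, 0], [-0.09, -0.63, 0.1, 0, 0, 0, 0], [-0.09, -0.63, 0.1, 0, 0, 0, 0]]}}

```text
time_s: 24.4
tool_pos: [0.5255, -0.1498, 0.1288]
tool_rot: [179.9, 0.0, 173.0]
force: [0.4, -0.8, -3.1]
grip_width: 0.0363
grasp_force: 30.0
```

Run:
```python
from look import *
pic("g9",[.5264,-.159,.11],50,extra=[[.5264,-.159,.097]])
print(go([.5235,-.159,.04],172.9),env.get_obs()["qpos"])
```

```text
24.4 [ 0.5255 -0.1498  0.1288] [179.9   0.  173. ] 0.0363 [ 0.4 -0.8 -3.1]
side 272 196
top 339 150
[0.006, -0.044, 0.612, 0.0, 0.0, 0.001] [ 54.03874127  12.42981223 -45.68118609 101.19945586   9.40898985
  70.25253981  88.84140455]
```

View pics/g9.png

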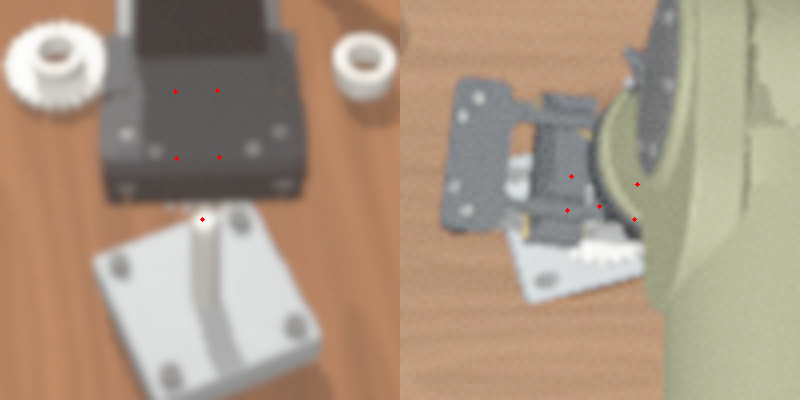

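Side crop: the shaft tip is at (203,215), as predicted. Lowering near the tip, then rechecking.

Call:
{"fn": "apply_moves", "kwargs": {"moves": [[0, 0, 0.05, 0, 0, 0, 0], [0, 0, 0.08, 0, 0, 0, 0], [0, 0, 0.08, 0, 0, 0, 0], [0, 0, 0.08, 0, 0, 0, 0]]}}

```text
time_s: 24.9
tool_pos: [0.5249, -0.1521, 0.1123]
tool_rot: [180.0, -0.0, 172.9]
force: [0.5, -0.1, -1.8]
grip_width: 0.0361
grasp_force: 30.0
```

Run:
```python
from h import *
print(env.get_obs()["tool_pos"],go([.5235,-.159,.04],172.9))
```

```text
[ 0.5248629  -0.15209188  0.11225337] [0.002, -0.035, 0.528, 0.0, -0.0, -0.0]
```

Call:
{"fn": "apply_moves", "kwargs": {"moves": [[0.005, -0.035, 0, 0, 0, 0, 0], [0.005, -0.035, 0.03, 0, 0, 0, 0], [0.005, -0.035, 0.06, 0, 0, 0, 0], [0.005, -0.035, 0.09, 0, 0, 0, 0], [0.005, -0.035, 0.12, 0, 0, 0, 0], [0.005, -0.035, 0.15, 0, 0, 0, 0], [0.005, -0.035, 0.18, 0, 0, 0, 0], [0.005, -0.035, 0.2, 0, 0, 0, 0], [0.005, -0.035, 0.22, 0, 0, 0, 0], [0.005, -0.035, 0.24, 0, 0, 0, 0], [0.005, -0.035, 0.26, 0, 0, 0, 0], [0.005, -0.035, 0.26, 0, 0, 0, 0]]}}

```text
time_s: 26.1
tool_pos: [0.5228, -0.159, 0.0601]
tool_rot: [180.0, -0.1, 172.8]
force: [-0.5, -0.9, -2.6]
grip_width: 0.036
grasp_force: 30.0
```

Call:
{"fn": "apply_moves", "kwargs": {"moves": [[0, 0, 0.03, 0, 0, 0, 0], [0, 0, 0.06, 0, 0, 0, 0], [0, 0, 0.09, 0, 0, 0, 0], [0, 0, 0.12, 0, 0, 0, 0], [0, 0, 0.15, 0, 0, 0, 0], [0, 0, 0.18, 0, 0, 0, 0], [0, 0, 0.21, 0, 0, 0, 0], [0, 0, 0.24, 0, 0, 0, 0], [0, 0, 0.26, 0, 0, 0, 0], [0, 0, 0.27, 0, 0, 0, 0], [0, 0, 0.27, 0, 0, 0, 0]]}}

```text
time_s: 27.2
tool_pos: [0.5231, -0.159, 0.0064]
tool_rot: [180.0, -0.0, 172.9]
force: [0.6, 0.3, -2.6]
grip_width: 0.036
grasp_force: 30.0
```

Call:
{"fn": "apply_moves", "kwargs": {"moves": [[0, 0, 0.005, 0, 0, 0, 0], [0, 0, 0.01, 0, 0, 0, 0], [0, 0, 0.01, 0, 0, 0, 0]]}}

```text
time_s: 27.5
tool_pos: [0.5233, -0.1592, 0.0047]
tool_rot: [-180.0, 0.0, 172.8]
force: [-0.8, -0.9, -2.4]
grip_width: 0.0361
grasp_force: 30.0
```

Call:
{"fn": "apply_moves", "kwargs": {"moves": [[0, 0, 0.005, 0, 0, 0, 0], [0, 0, 0.01, 0, 0, 0, 0], [0, 0, 0.01, 0, 0, 0, 0]]}}

```text
time_s: 27.8
tool_pos: [0.5234, -0.1592, 0.0037]
tool_rot: [-180.0, -0.0, 172.9]
force: [-3.2, 0.2, 5.9]
grip_width: 0.0361
grasp_force: 30.0
```

Seated contact felt. Release and rise.

Call:
{"fn": "apply_moves", "kwargs": {"moves": [[0, 0, 0, 0, 0, 0, 0.6], [0, 0, 0, 0, 0, 0, 0.6], [0, 0, 0, 0, 0, 0, 0.6], [0, 0, 0, 0, 0, 0, 0.6], [0, 0, -0.15, 0, 0, 0, 0.6], [0, 0, -0.35, 0, 0, 0, 0.6], [0, 0, -0.55, 0, 0, 0, 0.6], [0, 0, -0.65, 0, 0, 0, 0.6], [0, 0, -0.65, 0, 0, 0, 0.6]]}}

```text
time_s: 28.7
tool_pos: [0.5258, -0.1597, 0.1361]
tool_rot: [-179.9, 0.4, 172.8]
force: [-0.3, 1.2, 0.6]
grip_width: 0.0523
grasp_force: 0.0
```

Run:
```python
from h import *
print(env.get_obs()["tool_pos"],env.get_obs()["qpos"],go([.6415,-.0155,.10],172.9))
for n in("side","top"):
    viewer.read_camera(n); print(n,fit(n,"big_gear",z=.025),fit(n,"sleeve"),fit(n,"small_gear"))
```

```text
[ 0.52576479 -0.15967652  0.13613423] [ 54.95487372  12.09221356 -45.67800247 100.6608249    9.25624763
  70.69404317  89.73532617] [-0.482, 0.788, 0.348, -0.002, 0.004, -0.001]
side (array([ 0.5261, -0.158 ]), np.float64(0.778)) (array([ 0.6412, -0.0159]), np.float64(0.865)) (array([0.4642, 0.0152]), np.float64(0.941))
top (array([ 0.5249, -0.1605]), np.float64(0.18)) None (array([0.4646, 0.0147]), np.float64(0.738))
```

Call:
{"fn": "apply_moves", "kwargs": {"moves": [[-0.48, 0.79, 0, 0, 0, 0, 0.7], [-0.48, 0.79, 0, 0, 0, 0, 0.7], [-0.48, 0.79, 0, 0, 0, 0, 0.7], [-0.48, 0.79, 0, 0, 0, 0, 0.7], [-0.48, 0.79, 0.2, 0, 0, 0, 0.7], [-0.48, 0.79, 0.35, 0, 0, 0, 0.7], [-0.48, 0.79, 0.5, 0, 0, 0, 0.7], [-0.48, 0.79, 0.5, 0, 0, 0, 0.7], [-0.48, 0.79, 0.5, 0, 0, 0, 0.7]]}}

```text
time_s: 30.0
tool_pos: [0.6379, -0.0141, 0.0324]
tool_rot: [180.0, -0.1, 172.9]
force: [-0.4, 0.1, 0.6]
grip_width: 0.0611
grasp_force: 0.0
```

Run:
```python
from h import *
print(env.get_obs()["tool_pos"],go([.6415,-.0155,.006],172.9))
```

```text
[ 0.63788143 -0.01411418  0.03241178] [-0.019, -0.005, 0.299, 0.0, -0.001, -0.0]
```

Call:
{"fn": "apply_moves", "kwargs": {"moves": [[-0.02, 0, 0, 0, 0, 0, 0.7], [-0.02, 0, 0.07, 0, 0, 0, 0.7], [-0.02, 0, 0.14, 0, 0, 0, 0.7], [-0.02, 0, 0.21, 0, 0, 0, 0.7], [-0.02, 0, 0.26, 0, 0, 0, 0.7], [-0.02, 0, 0.3, 0, 0, 0, 0.7], [-0.02, 0, 0.3, 0, 0, 0, 0.7], [-0.02, 0, 0.3, 0, 0, 0, 0.5], [-0.02, 0, 0.3, 0, 0, 0, 0.3], [-0.02, 0, 0.3, 0, 0, 0, 0], [-0.02, 0, 0.3, 0, 0, 0, 0], [-0.02, 0, 0.3, 0, 0, 0, 0], [-0.02, 0, 0.3, 0, 0, 0, 0]], "grip_force": 20}}

```text
time_s: 31.3
tool_pos: [0.6425, -0.015, -0.0269]
tool_rot: [-180.0, 0.0, 172.8]
force: [-0.2, -0.7, 2.7]
grip_width: 0.033
grasp_force: 20.0
```

Call:
{"fn": "apply_moves", "kwargs": {"moves": [[0, 0, -0.05, 0, 0, 0, 0], [0, 0, -0.1, 0, 0, 0, 0], [0, 0, -0.25, 0, 0, 0, 0], [0, 0, -0.4, 0, 0, 0, 0], [0, 0, -0.55, 0, 0, 0, 0], [0, 0, -0.7, 0, 0, 0, 0], [0, 0, -0.7, 0, 0, 0, 0], [0, 0, -0.7, 0, 0, 0, 0]]}}

```text
time_s: 32.1
tool_pos: [0.6427, -0.0146, 0.1139]
tool_rot: [-180.0, 0.1, 172.9]
force: [-0.6, 0.0, -1.4]
grip_width: 0.033
grasp_force: 20.0
```

Run:
```python
from h import *
o=env.get_obs()
for n in("side","top"):
    viewer.read_camera(n); print(n,fit(n,"sleeve",z=o["tool_pos"][2]+.0333-.006))
print(o["tool_pos"],go([.5264,-.159,.145],172.9))
```

```text
side None
top None
[ 0.64267667 -0.0146175   0.11394203] [0.48, -0.786, -0.001, -0.0, -0.002, -0.001]
```

Call:
{"fn": "apply_moves", "kwargs": {"moves": [[0.1, -0.15, 0, 0, 0, 0, 0], [0.2, -0.32, 0, 0, 0, 0, 0], [0.3, -0.5, 0, 0, 0, 0, 0], [0.4, -0.65, 0, 0, 0, 0, 0], [0.475, -0.786, 0, 0, 0, 0, 0], [0.475, -0.786, 0, 0, 0, 0, 0], [0.475, -0.786, 0, 0, 0, 0, 0], [0.475, -0.786, 0, 0, 0, 0, 0], [0.475, -0.786, 0.05, 0, 0, 0, 0], [0.475, -0.786, 0.05, 0, 0, 0, 0]]}}

```text
time_s: 33.3
tool_pos: [0.5277, -0.1574, 0.1009]
tool_rot: [179.9, -0.1, 173.0]
force: [-0.4, 1.0, -0.2]
grip_width: 0.0333
grasp_force: 20.0
```

Run:
```python
from h import *
o=env.get_obs()
print(o["tool_pos"],o["tool_pos"][2]+.0333-.0064,go([.5274,-.159,.145],172.9))
for n in("side",):
    viewer.read_camera(n); print(n,fit(n,"sleeve",z=o["tool_pos"][2]+.0333-.006))
```

```text
[ 0.52771368 -0.1573942   0.10094457] 0.12784457353802461 [0.001, -0.008, -0.054, 0.001, -0.002, 0.001]
side None
```

Call:
{"fn": "apply_moves", "kwargs": {"moves": [[0, -0.005, 0.02, 0, 0, 0, 0], [0, -0.005, 0.05, 0, 0, 0, 0], [0, -0.005, 0.08, 0, 0, 0, 0], [0, -0.005, 0.11, 0, 0, 0, 0], [0, -0.005, 0.14, 0, 0, 0, 0], [0, -0.005, 0.16, 0, 0, 0, 0], [0, -0.005, 0.18, 0, 0, 0, 0], [0, -0.005, 0.2, 0, 0, 0, 0], [0, -0.005, 0.22, 0, 0, 0, 0], [0, -0.005, 0.22, 0, 0, 0, 0]]}}

```text
time_s: 34.4
tool_pos: [0.5278, -0.1598, 0.058]
tool_rot: [180.0, -0.1, 172.9]
force: [-0.2, 0.1, -1.1]
grip_width: 0.0335
grasp_force: 20.0
```

Call:
{"fn": "apply_moves", "kwargs": {"moves": [[0, 0, 0.03, 0, 0, 0, 0], [0, 0, 0.06, 0, 0, 0, 0], [0, 0, 0.09, 0, 0, 0, 0], [0, 0, 0.12, 0, 0, 0, 0], [0, 0, 0.14, 0, 0, 0, 0], [0, 0, 0.16, 0, 0, 0, 0], [0, 0, 0.17, 0, 0, 0, 0], [0, 0, 0.175, 0, 0, 0, 0], [0, 0, 0.175, 0, 0, 0, 0]]}}

```text
time_s: 35.3
tool_pos: [0.5282, -0.1599, 0.0236]
tool_rot: [-180.0, 0.0, 172.9]
force: [-0.1, 0.4, 0.0]
grip_width: 0.0335
grasp_force: 20.0
```

Call:
{"fn": "apply_moves", "kwargs": {"moves": [[0, 0, 0.005, 0, 0, 0, 0], [0, 0, 0.007, 0, 0, 0, 0], [0, 0, 0.007, 0, 0, 0, 0]]}}

```text
time_s: 35.6
tool_pos: [0.5282, -0.1599, 0.0223]
tool_rot: [-180.0, 0.0, 172.9]
force: [-0.1, 0.6, -0.2]
grip_width: 0.0331
grasp_force: 20.0
```

Call:
{"fn": "apply_moves", "kwargs": {"moves": [[0, 0, 0.005, 0, 0, 0, 0], [0, 0, 0.01, 0, 0, 0, 0], [0, 0, 0.01, 0, 0, 0, 0]]}}

```text
time_s: 35.9
tool_pos: [0.5284, -0.16, 0.0219]
tool_rot: [-179.9, -0.0, 172.9]
force: [-4.7, 1.2, 11.7]
grip_width: 0.0334
grasp_force: 20.0
```

Call:
{"fn": "apply_moves", "kwargs": {"moves": [[0, 0, 0, 0, 0, 0, 0.6], [0, 0, 0, 0, 0, 0, 0.6], [0, 0, 0, 0, 0, 0, 0.6], [0, 0, 0, 0, 0, 0, 0.6], [0, 0, -0.15, 0, 0, 0, 0.6], [0, 0, -0.35, 0, 0, 0, 0.6], [0, 0, -0.5, 0, 0, 0, 0.6], [0, 0, -0.55, 0, 0, 0, 0.6], [0, 0, -0.55, 0, 0, 0, 0.6]]}}

```text
time_s: 36.8
tool_pos: [0.5292, -0.1603, 0.1314]
tool_rot: [-179.9, 0.1, 172.8]
force: [-0.6, 0.2, -0.1]
grip_width: 0.0519
grasp_force: 0.0
```

Run:
```python
from h import *
print(env.get_obs()["tool_pos"],go([.465,.015,.075],172.9))
for n in("side","top"):
    viewer.read_camera(n); print(n,fit(n,"sleeve",z=.049),fit(n,"small_gear"),fit(n,"cap"))
```

```text
[ 0.52915483 -0.16028374  0.13144441] [0.429, 0.83, 0.447, -0.001, 0.002, -0.001]
side (array([ 0.5271, -0.159 ]), np.float64(0.519)) (array([0.4657, 0.0161]), np.float64(0.938)) (array([0.4366, 0.3521]), np.float64(0.816))
top None (array([0.4662, 0.0142]), np.float64(0.818)) (array([0.4373, 0.3462]), np.float64(0.919))
```

Call:
{"fn": "apply_moves", "kwargs": {"moves": [[0.43, 0.83, 0, 0, 0, 0, 0.7], [0.43, 0.83, 0, 0, 0, 0, 0.7], [0.43, 0.83, 0, 0, 0, 0, 0.7], [0.43, 0.83, 0, 0, 0, 0, 0.7], [0.43, 0.83, 0.2, 0, 0, 0, 0.7], [0.43, 0.83, 0.45, 0, 0, 0, 0.7], [0.43, 0.83, 0.45, 0, 0, 0, 0.7], [0.43, 0.83, 0.45, 0, 0, 0, 0.7], [0.43, 0.83, 0.45, 0, 0, 0, 0.7]]}}

```text
time_s: 38.1
tool_pos: [0.4654, 0.0155, 0.0423]
tool_rot: [180.0, 0.2, 172.8]
force: [0.6, -0.3, 1.0]
grip_width: 0.0607
grasp_force: 0.0
```

Run:
```python
from h import *
print(env.get_obs()["tool_pos"],env.get_obs()["qpos"],go([.4655,.015,.010],172.9))
```

```text
[0.46541563 0.01550436 0.04230563] [ 48.48430902   8.26122237 -56.03552947 116.87670765   8.07867911
  58.55949645  71.34736257] [0.0, -0.002, 0.328, 0.0, 0.002, -0.001]
```

Call:
{"fn": "apply_moves", "kwargs": {"moves": [[0, 0, 0.07, 0, 0, 0, 0.7], [0, 0, 0.14, 0, 0, 0, 0.7], [0, 0, 0.21, 0, 0, 0, 0.7], [0, 0, 0.28, 0, 0, 0, 0.7], [0, 0, 0.325, 0, 0, 0, 0.7], [0, 0, 0.325, 0, 0, 0, 0.7], [0, 0, 0.325, 0, 0, 0, 0.5], [0, 0, 0.325, 0, 0, 0, 0.3], [0, 0, 0.325, 0, 0, 0, 0], [0, 0, 0.325, 0, 0, 0, 0], [0, 0, 0.325, 0, 0, 0, 0], [0, 0, 0.325, 0, 0, 0, 0]], "grip_force": 25}}

```text
time_s: 39.3
tool_pos: [0.4638, 0.0153, -0.0244]
tool_rot: [-180.0, 0.0, 172.8]
force: [-0.2, 0.2, 2.9]
grip_width: 0.0322
grasp_force: 25.0
```

Call:
{"fn": "apply_moves", "kwargs": {"moves": [[0, 0, -0.05, 0, 0, 0, 0], [0, 0, -0.1, 0, 0, 0, 0], [0, 0, -0.25, 0, 0, 0, 0], [0, 0, -0.4, 0, 0, 0, 0], [0, 0, -0.55, 0, 0, 0, 0], [0, 0, -0.7, 0, 0, 0, 0], [0, 0, -0.7, 0, 0, 0, 0], [0, 0, -0.7, 0, 0, 0, 0]]}}

```text
time_s: 40.1
tool_pos: [0.4639, 0.0153, 0.1159]
tool_rot: [-179.9, 0.1, 172.8]
force: [-0.8, -0.6, -1.4]
grip_width: 0.0326
grasp_force: 25.0
```

Run:
```python
from look import *
o=env.get_obs()
z=o["tool_pos"][2]+.0333-.010; pic("g10",[.4655,.015,z],40)
print(z,fit("side","small_gear",z=z),go([.5264,-.159,.145],172.9))
```

```text
40.1 [0.4639 0.0153 0.1159] [-1.799e+02  1.000e-01  1.728e+02] 0.0326 [-0.8 -0.6 -1.4]
side 240 132
top 273 186
0.13923789856762284 (array([0.4644, 0.0179]), np.float64(0.126)) [-0.426, -0.826, 0.011, 0.0, -0.002, -0.0]
```

View pics/g10.png

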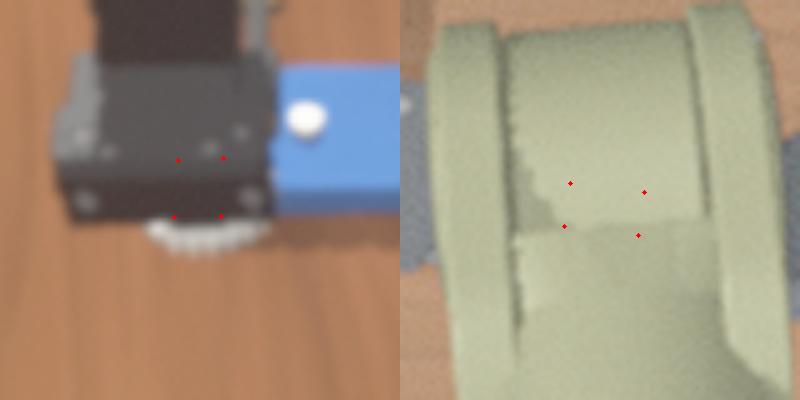

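Small gear is held level, with its centre about 2–3 mm +x of the TCP. To the stand.

Call:
{"fn": "apply_moves", "kwargs": {"moves": [[-0.08, -0.15, 0, 0, 0, 0, 0], [-0.16, -0.32, 0, 0, 0, 0, 0], [-0.25, -0.5, 0, 0, 0, 0, 0], [-0.34, -0.67, 0, 0, 0, 0, 0], [-0.415, -0.826, 0, 0, 0, 0, 0], [-0.415, -0.826, 0, 0, 0, 0, 0], [-0.415, -0.826, 0, 0, 0, 0, 0], [-0.415, -0.826, 0, 0, 0, 0, 0], [-0.415, -0.826, 0.04, 0, 0, 0, 0], [-0.415, -0.826, 0.04, 0, 0, 0, 0]]}}

```text
time_s: 41.25
tool_pos: [0.5243, -0.1575, 0.106]
tool_rot: [180.0, -0.1, 173.0]
force: [-0.9, -0.1, -0.4]
grip_width: 0.0323
grasp_force: 25.0
```

Run:
```python
from h import *
o=env.get_obs()
print(o["tool_pos"],o["tool_pos"][2]+.0333-.0089,go([.524,-.159,.076],172.9))
```

```text
[ 0.52426572 -0.15749745  0.10603012] 0.13043011802386437 [-0.0, -0.008, 0.317, 0.0, -0.001, 0.001]
```

Call:
{"fn": "apply_moves", "kwargs": {"moves": [[0, -0.006, 0.02, 0, 0, 0, 0], [0, -0.006, 0.05, 0, 0, 0, 0], [0, -0.006, 0.08, 0, 0, 0, 0], [0, -0.006, 0.11, 0, 0, 0, 0], [0, -0.006, 0.14, 0, 0, 0, 0], [0, -0.006, 0.16, 0, 0, 0, 0], [0, -0.006, 0.18, 0, 0, 0, 0], [0, -0.006, 0.2, 0, 0, 0, 0], [0, -0.006, 0.22, 0, 0, 0, 0], [0, -0.006, 0.22, 0, 0, 0, 0]]}}

```text
time_s: 42.25
tool_pos: [0.5248, -0.1598, 0.0627]
tool_rot: [180.0, -0.1, 172.9]
force: [-0.0, 0.9, -1.4]
grip_width: 0.0324
grasp_force: 25.0
```

Call:
{"fn": "apply_moves", "kwargs": {"moves": [[0, 0, 0.02, 0, 0, 0, 0], [0, 0, 0.04, 0, 0, 0, 0], [0, 0, 0.06, 0, 0, 0, 0], [0, 0, 0.08, 0, 0, 0, 0], [0, 0, 0.09, 0, 0, 0, 0], [0, 0, 0.095, 0, 0, 0, 0], [0, 0, 0.095, 0, 0, 0, 0]]}}

```text
time_s: 42.95
tool_pos: [0.5251, -0.1599, 0.0441]
tool_rot: [180.0, -0.0, 172.8]
force: [-0.3, -0.6, -2.0]
grip_width: 0.0322
grasp_force: 25.0
```

Call:
{"fn": "apply_moves", "kwargs": {"moves": [[0, 0, 0.005, 0, 0, 0, 0], [0, 0, 0.007, 0, 0, 0, 0], [0, 0, 0.007, 0, 0, 0, 0]]}}

```text
time_s: 43.25
tool_pos: [0.5252, -0.16, 0.0429]
tool_rot: [-180.0, 0.0, 172.8]
force: [-0.7, 0.1, -1.5]
grip_width: 0.0319
grasp_force: 25.0
```

Call:
{"fn": "apply_moves", "kwargs": {"moves": [[0, 0, 0.005, 0, 0, 0, 0], [0, 0, 0.01, 0, 0, 0, 0], [0, 0, 0.01, 0, 0, 0, 0]]}}

```text
time_s: 43.55
tool_pos: [0.5255, -0.16, 0.0425]
tool_rot: [-179.9, 0.0, 172.8]
force: [-3.6, 0.7, 10.6]
grip_width: 0.0325
grasp_force: 25.0
```

Call:
{"fn": "apply_moves", "kwargs": {"moves": [[0, 0, 0, 0, 0, 0, 0.6], [0, 0, 0, 0, 0, 0, 0.6], [0, 0, 0, 0, 0, 0, 0.6], [0, 0, 0, 0, 0, 0, 0.6], [0, 0, -0.15, 0, 0, 0, 0.6], [0, 0, -0.35, 0, 0, 0, 0.6], [0, 0, -0.5, 0, 0, 0, 0.6], [0, 0, -0.5, 0, 0, 0, 0.6]]}}

```text
time_s: 44.35
tool_pos: [0.528, -0.1604, 0.1447]
tool_rot: [-179.9, 0.4, 172.9]
force: [0.6, -0.2, 0.1]
grip_width: 0.0521
grasp_force: 0.0
```

Call:
{"fn": "apply_moves", "kwargs": {"moves": [[0.25, 0.9, 0, 0, 0, 0, 0.7], [0.25, 0.9, 0, 0, 0, 0, 0.7], [0.25, 0.9, 0, 0, 0, 0, 0.7], [0.25, 0.9, 0, 0, 0, 0, 0.7], [0.25, 0.9, 0, 0, 0, 0, 0.7], [0.25, 0.9, 0, 0, 0, 0, 0.7]]}}

```text
time_s: 44.95
tool_pos: [0.4972, 0.0253, 0.1399]
tool_rot: [-180.0, -0.1, 173.0]
force: [0.2, -0.6, 0.5]
grip_width: 0.0607
grasp_force: 0.0
```

Run:
```python
from h import *
for n in("side","top"):
    viewer.read_camera(n); print(n,fit(n,"small_gear",z=.067),fit(n,"cap"))
print(env.get_obs()["tool_pos"],env.get_obs()["qpos"],go([.4365,.18,.17],172.9))
```

```text
side (array([ 0.5268, -0.1587]), np.float64(0.881)) (array([0.4351, 0.3512]), np.float64(0.904))
top None (array([0.4373, 0.3468]), np.float64(0.876))
[0.49799283 0.02365369 0.14050421] [ 49.49330254   5.97366567 -57.54405528 106.30030955   5.31571838
  70.5927328   73.0352618 ] [0.404, 0.736, 0.019, 0.0, -0.0, -0.002]
```

Call:
{"fn": "apply_moves", "kwargs": {"moves": [[0.35, 0.9, 0, 0, 0, 0, 0.7], [0.35, 0.9, 0, 0, 0, 0, 0.7], [0.35, 0.9, 0, 0, 0, 0, 0.7], [0.35, 0.9, 0, 0, 0, 0, 0.7], [0.35, 0.9, 0, 0, 0, 0, 0.7]]}}

```text
time_s: 45.75
tool_pos: [0.4484, 0.219, 0.1414]
tool_rot: [179.8, -0.0, 173.4]
force: [0.4, 0.4, -0.2]
grip_width: 0.0611
grasp_force: 0.0
```

Run:
```python
from h import *
print(env.get_obs()["tool_pos"],env.get_obs()["qpos"],go([.4365,.3485,.10],172.9))
```

```text
[0.44839518 0.21901544 0.14141669] [ 34.31561886   7.75507195 -66.61212132 106.13692667   7.34770121
  70.80200771  48.891212  ] [0.133, 0.635, 0.376, 0.002, -0.0, 0.006]
```

Call:
{"fn": "apply_moves", "kwargs": {"moves": [[0.06, 0.3, 0.15, 0, 0, 0, 0.7], [0.06, 0.3, 0.15, 0, 0, 0, 0.7], [0.06, 0.3, 0.15, 0, 0, 0, 0.7]]}}

```text
time_s: 46.05
tool_pos: [0.4451, 0.2746, 0.1095]
tool_rot: [179.9, -0.2, 173.0]
force: [-0.3, -0.2, -0.3]
grip_width: 0.0611
grasp_force: 0.0
```

Run:
```python
from h import *
print(env.get_obs()["tool_pos"],env.get_obs()["qpos"],go([.4365,.3485,.08],172.9))
```

```text
[0.44508051 0.27464631 0.10952836] [ 24.00312204  15.99129243 -65.86382571 105.11498485  15.41854485
  69.01059317  36.35928334] [0.086, 0.361, 0.315, 0.001, -0.002, 0.002]
```

Joint 3 is holding steady, so continue.

Call:
{"fn": "apply_moves", "kwargs": {"moves": [[0.08, 0.36, 0.15, 0, 0, 0, 0.7], [0.08, 0.36, 0.3, 0, 0, 0, 0.7], [0.08, 0.36, 0.31, 0, 0, 0, 0.7], [0.08, 0.36, 0.31, 0, 0, 0, 0.7], [0.08, 0.36, 0.31, 0, 0, 0, 0.7]]}}

```text
time_s: 46.55
tool_pos: [0.4415, 0.345, 0.0498]
tool_rot: [-180.0, 0.1, 172.7]
force: [0.0, 1.1, 0.0]
grip_width: 0.0609
grasp_force: 0.0
```

Run:
```python
from h import *
o=env.get_obs()
print(o["tool_pos"],o["qpos"],go([.4365,.3485,.011],172.9))
for n in("side","top"):
    viewer.read_camera(n); print(n,fit(n,"cap"))
```

```text
[0.44145519 0.34500899 0.04976023] [  9.7130335   25.60921282 -60.94440385 103.80383342  24.70881547
  65.2103852   23.13881157] [0.027, 0.014, 0.36, -0.0, 0.001, -0.002]
side (array([0.4353, 0.3512]), np.float64(0.917))
top None
```

Call:
{"fn": "apply_moves", "kwargs": {"moves": [[0.02, 0.01, 0, 0, 0, 0, 0.7], [0.02, 0.01, 0.07, 0, 0, 0, 0.7], [0.02, 0.01, 0.14, 0, 0, 0, 0.7], [0.02, 0.01, 0.21, 0, 0, 0, 0.7], [0.02, 0.01, 0.28, 0, 0, 0, 0.7], [0.02, 0.01, 0.33, 0, 0, 0, 0.7], [0.02, 0.01, 0.35, 0, 0, 0, 0.7], [0.02, 0.01, 0.35, 0, 0, 0, 0.7]]}}

```text
time_s: 47.55
tool_pos: [0.4353, 0.349, -0.022]
tool_rot: [-180.0, -0.1, 172.9]
force: [0.8, 0.8, -0.6]
grip_width: 0.0608
grasp_force: 0.0
```

Run:
```python
from h import *
o=env.get_obs()
print(o["tool_pos"],o["force"],go([.4365,.3485,.009],172.9))
```

```text
[ 0.43530458  0.3490166  -0.0219992 ] [ 0.8215198   0.78321137 -0.59624301] [-0.006, -0.002, 0.011, -0.0, -0.001, -0.0]
```

Call:
{"fn": "apply_moves", "kwargs": {"moves": [[-0.005, 0, 0.01, 0, 0, 0, 0.5], [-0.005, 0, 0.01, 0, 0, 0, 0.3], [-0.005, 0, 0.01, 0, 0, 0, 0], [-0.005, 0, 0.01, 0, 0, 0, 0], [-0.005, 0, 0.01, 0, 0, 0, 0], [-0.005, 0, 0.01, 0, 0, 0, 0], [-0.005, 0, 0.01, 0, 0, 0, 0]], "grip_force": 20}}

```text
time_s: 48.25
tool_pos: [0.437, 0.349, -0.0229]
tool_rot: [-180.0, 0.0, 172.8]
force: [-0.6, -0.5, 1.9]
grip_width: 0.0308
grasp_force: 20.0
```

Call:
{"fn": "apply_moves", "kwargs": {"moves": [[0, 0, -0.05, 0, 0, 0, 0], [0, 0, -0.1, 0, 0, 0, 0], [0, 0, -0.25, 0, 0, 0, 0], [0, 0, -0.4, 0, 0, 0, 0], [0, 0, -0.55, 0, 0, 0, 0], [0, 0, -0.7, 0, 0, 0, 0], [0, 0, -0.8, 0, 0, 0, 0], [0, 0, -0.8, 0, 0, 0, 0]]}}

```text
time_s: 49.05
tool_pos: [0.4382, 0.3509, 0.1405]
tool_rot: [179.8, 0.3, 172.9]
force: [0.1, 0.2, -1.7]
grip_width: 0.0313
grasp_force: 20.0
```

Run:
```python
from h import *
o=env.get_obs()
print(o["tool_pos"],o["qpos"],go([.51,.16,.17],172.9))
```

```text
[0.43820811 0.3508868  0.14051004] [ 13.34295909  20.00612466 -65.25552706  98.34689927  19.0371936
  73.54239726  26.86025359] [-0.475, -0.903, 0.018, 0.002, 0.003, -0.0]
```

Call:
{"fn": "apply_moves", "kwargs": {"moves": [[-0.1, -0.2, 0, 0, 0, 0, 0], [-0.2, -0.4, 0, 0, 0, 0, 0], [-0.3, -0.6, 0, 0, 0, 0, 0], [-0.4, -0.8, 0, 0, 0, 0, 0], [-0.47, -0.95, 0, 0, 0, 0, 0], [-0.47, -0.95, 0, 0, 0, 0, 0]]}}

```text
time_s: 49.65
tool_pos: [0.508, 0.1419, 0.1356]
tool_rot: [-179.8, -0.0, 172.3]
force: [-0.4, 0.6, 0.1]
grip_width: 0.0314
grasp_force: 20.0
```

Run:
```python
from h import *
o=env.get_obs()
print(o["tool_pos"],o["qpos"],go([.525,-.03,.18],172.9))
```

```text
[0.50795131 0.14192646 0.13564768] [ 39.07859835  14.12879449 -64.57180704 102.78768248  13.56846207
  71.66782968  53.13501881] [-0.199, -0.841, -0.053, -0.002, -0.0, -0.007]
```

Call:
{"fn": "apply_moves", "kwargs": {"moves": [[-0.05, -0.2, 0, 0, 0, 0, 0], [-0.1, -0.4, -0.02, 0, 0, 0, 0], [-0.15, -0.6, -0.04, 0, 0, 0, 0], [-0.2, -0.8, -0.05, 0, 0, 0, 0], [-0.2, -0.95, -0.05, 0, 0, 0, 0], [-0.2, -0.95, -0.05, 0, 0, 0, 0]]}}

```text
time_s: 50.25
tool_pos: [0.5216, -0.05, 0.1459]
tool_rot: [-179.9, -0.1, 172.4]
force: [0.0, -0.5, 0.1]
grip_width: 0.0313
grasp_force: 20.0
```

Run:
```python
from h import *
o=env.get_obs()
print(o["tool_pos"],o["qpos"],go([.5264,-.159,.165],172.9))
```

```text
[ 0.52155546 -0.05001227  0.14585927] [ 57.70916268  11.34670032 -60.56195102 102.56806592  10.46151252
  72.19502381  76.79736032] [-0.096, -0.537, 0.072, -0.001, -0.001, -0.006]
```

Call:
{"fn": "apply_moves", "kwargs": {"moves": [[-0.03, -0.15, 0, 0, 0, 0, 0], [-0.06, -0.3, 0, 0, 0, 0, 0], [-0.08, -0.45, 0, 0, 0, 0, 0], [-0.09, -0.5, 0, 0, 0, 0, 0], [-0.09, -0.5, 0.05, 0, 0, 0, 0], [-0.09, -0.5, 0.05, 0, 0, 0, 0], [-0.09, -0.5, 0.05, 0, 0, 0, 0]]}}

```text
time_s: 50.95
tool_pos: [0.5277, -0.1434, 0.1363]
tool_rot: [179.9, -0.1, 173.1]
force: [0.6, 0.7, -0.4]
grip_width: 0.0312
grasp_force: 20.0
```

Run:
```python
from h import *
o=env.get_obs()
print(o["tool_pos"],"bottom",o["tool_pos"][2]+.0229,go([.5264,-.159,.165],172.9))
viewer.read_camera("side"); print(fit("side","cap",z=o["tool_pos"][2]+.0229))
```

```text
[ 0.52769787 -0.14341517  0.13633251] bottom 0.15923250972830802 [-0.003, -0.078, 0.023, 0.001, -0.001, 0.002]
None
```

Call:
{"fn": "apply_moves", "kwargs": {"moves": [[0, -0.04, 0, 0, 0, 0, 0], [0, -0.06, 0.05, 0, 0, 0, 0], [0, -0.06, 0.1, 0, 0, 0, 0], [0, -0.06, 0.15, 0, 0, 0, 0], [0, -0.06, 0.18, 0, 0, 0, 0], [0, -0.06, 0.18, 0, 0, 0, 0], [0, -0.06, 0.18, 0, 0, 0, 0]]}}

```text
time_s: 51.75
tool_pos: [0.5265, -0.1578, 0.1007]
tool_rot: [180.0, -0.0, 172.9]
force: [-0.2, 0.4, 0.8]
grip_width: 0.0315
grasp_force: 20.0
```

Run:
```python
from h import *
o=env.get_obs()
print(o["tool_pos"],"bottom",o["tool_pos"][2]+.0229,go([.5264,-.159,.165],172.9))
im=viewer.read_camera("side"); print(fit("side","cap",z=o["tool_pos"][2]+.0229)); cv2.imwrite("pics/s11.png",cv2.resize(im[190:290,270:370,::-1],(400,400),interpolation=cv2.INTER_CUBIC))
```

```text
[ 0.52645748 -0.15777631  0.10073237] bottom 0.12363237373594682 [-0.0, -0.006, -0.155, 0.0, -0.0, -0.0]
(array([0.6605, 0.1629]), np.float64(0.485))
```

View pics/s11.png

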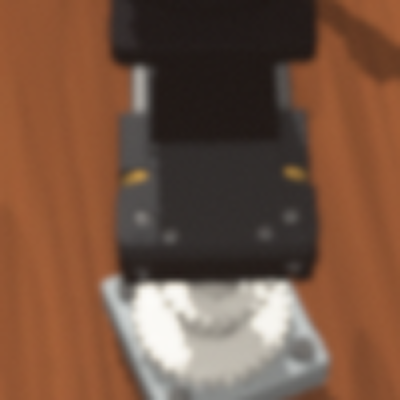

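The stack looks good below the gripper and the cap is hidden behind the body. Lowering to seat it.

Call:
{"fn": "apply_moves", "kwargs": {"moves": [[0, -0.004, 0.03, 0, 0, 0, 0], [0, -0.004, 0.06, 0, 0, 0, 0], [0, -0.004, 0.09, 0, 0, 0, 0], [0, -0.004, 0.11, 0, 0, 0, 0], [0, -0.004, 0.13, 0, 0, 0, 0], [0, -0.004, 0.145, 0, 0, 0, 0], [0, -0.004, 0.16, 0, 0, 0, 0], [0, -0.004, 0.17, 0, 0, 0, 0], [0, -0.004, 0.17, 0, 0, 0, 0]]}}

```text
time_s: 52.75
tool_pos: [0.5262, -0.1588, 0.0666]
tool_rot: [180.0, -0.0, 172.9]
force: [-0.5, -0.5, -0.5]
grip_width: 0.0313
grasp_force: 20.0
```

Call:
{"fn": "apply_moves", "kwargs": {"moves": [[0, 0, 0.005, 0, 0, 0, 0], [0, 0, 0.01, 0, 0, 0, 0], [0, 0, 0.01, 0, 0, 0, 0]]}}

```text
time_s: 53.05
tool_pos: [0.5262, -0.1589, 0.0648]
tool_rot: [-180.0, -0.0, 172.9]
force: [1.1, 0.8, -0.2]
grip_width: 0.0311
grasp_force: 20.0
```

Call:
{"fn": "apply_moves", "kwargs": {"moves": [[0, 0, 0.005, 0, 0, 0, 0], [0, 0, 0.01, 0, 0, 0, 0], [0, 0, 0.01, 0, 0, 0, 0]]}}

```text
time_s: 53.35
tool_pos: [0.5268, -0.159, 0.064]
tool_rot: [-180.0, 0.0, 172.8]
force: [-2.8, -0.0, 7.2]
grip_width: 0.0311
grasp_force: 20.0
```

Seated. Release, rise and back away.

Call:
{"fn": "apply_moves", "kwargs": {"moves": [[0, 0, 0, 0, 0, 0, 0.6], [0, 0, 0, 0, 0, 0, 0.6], [0, 0, 0, 0, 0, 0, 0.6], [0, 0, 0, 0, 0, 0, 0.6], [0, 0, -0.1, 0, 0, 0, 0.6], [0, 0, -0.25, 0, 0, 0, 0.6], [0, 0, -0.4, 0, 0, 0, 0.6], [0, 0, -0.4, 0, 0, 0, 0.6], [0, 0.9, -0.4, 0, 0, 0, 0.6], [0, 0.9, -0.4, 0, 0, 0, 0.6], [0, 0.9, -0.4, 0, 0, 0, 0.6], [0, 0.9, -0.4, 0, 0, 0, 0.6], [0, 0.9, -0.4, 0, 0, 0, 0.6]]}}

```text
time_s: 54.65
tool_pos: [0.5481, 0.0264, 0.1426]
tool_rot: [179.8, -0.0, 173.4]
force: [-0.2, -0.6, -0.6]
grip_width: 0.0522
grasp_force: 0.0
```

Run:
```python
from h import *
for n in("side","top"):
    im=viewer.read_camera(n)
    p=proj(n,[[.5264,-.159,.06]])[0].astype(int); c=im[p[1]-45:p[1]+45,p[0]-45:p[0]+45]
    cv2.imwrite(f"pics/f{n}.png",cv2.resize(c[...,::-1],(400,400),interpolation=cv2.INTER_CUBIC))
    print(n,fit(n,"cap",z=.087),fit(n,"small_gear",z=.067),fit(n,"big_gear",z=.025),fit(n,"strainer"))
cv2.imwrite("pics/fin.png",np.hstack([cv2.imread("pics/fside.png"),cv2.imread("pics/ftop.png")]))
```

```text
side (array([ 0.5251, -0.1575]), np.float64(0.942)) (array([ 0.5272, -0.1604]), np.float64(0.361)) (array([ 0.525 , -0.1595]), np.float64(0.549)) (array([ 0.412 , -0.3438]), np.float64(0.943))
top (array([ 0.5273, -0.1584]), np.float64(0.936)) (array([0.5561, 0.1742]), np.float64(0.219)) (array([ 0.5232, -0.1562]), np.float64(0.309)) (array([ 0.4129, -0.3428]), np.float64(0.948))
```

View pics/fin.png

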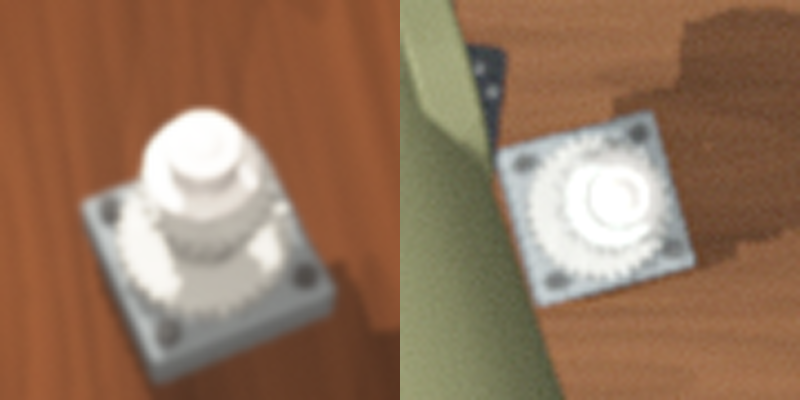

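The stack is upright and centred (cap at about crop (200,150) in the side view, (612,195) in the top). The cap model fits at seated height with IoU 0.94, and the strainer hasn't moved. Handing in.

```bash
python3 -c "
from cell import env
print(env.sign_off())"
```

```text
the job is handed in; nothing more can be done
None
```

I handed the job in at about 55 s: the clamp arm stands open, the four parts are seated in order on the shaft, and the strainer has not moved; sign-off gave no verdict, so this rests on contact forces and the last pictures.

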